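Dry-run the circle-cutting guide along the chalk arc

ROBOT

A 6-joint arm with a two-finger parallel gripper is mounted at the origin on the work surface; the furniture and walls round the work are solid. World frame = base frame: x ahead of the robot, y to its left, z up, the work surface at z = 0. Lengths are in m, angles in rad, forces in N, time in s.
With the tool pointing down it reaches from about 0.3 to 0.875 m from the base axis. Payload 6.4 kg.
Tool frame: the origin (TCP) lies at the very end of the fingers, on their centre line; the grasp point (between the pads) lies ctrl.grip_point_offset behind it (ctrl.grip_point_offset is the distance from the TCP to the grasp point, in m); z points along the fingers, x is the direction in which the jaws open and shut, and the axes are right-handed (so a half turn about z gives the same grasp; the last joint's range is limited). The gripper opens to 85 mm and grips with 20 to 120 N. Pads are 22 mm wide; open, the fingers measure 114 mm over their backs; the gripper's body (76 mm by 85 mm) begins 54 mm behind the grasp point. The pads swing forward as they close: fully open they stand 13 mm farther back than shut.
Start: joints at [-1.308, 0.181, 1.607, -0, 1.354, -0.206], TCP at [0.26, -0.513, 0.208] pointing down, gripper open.
Joint ranges: [-2.99, 2.99], [-0.89, 2.07], [0.3, 2.58], [-1.14, 4.28], [0, 2.63], [-3.12, 3.12]. Speed limits (rad/s): [2.57, 2.57, 3.01, 3.14, 3.14, 3.14].

INTERFACE

Orientations are given as a unit quaternion [w, x, y, z].
In Python, from bench import get_obs, viewer, workorder, ctrl gives the robot as it stands. The module is installed in compiled form; this text tells all that it offers.
- The arm moves only by the tool move_arm, never from a script. Its argument "increments" is a list of rows, each an object of numbers: "tx", "ty", "tz": the shift along the tool's x, y, z in m; "turn": the turn about the tool's z in degrees. A call has 1 to 20 rows; each row is the pose to reach, as a shift and turn from the pose commanded when the call began, along the tool's axes at that moment; what a row does not reach only later rows make up. A row lasts 1/12 s, in which the tool goes at most 41.7 mm and 7.16 degrees, less where a joint would pass 70% of its speed; a pose out of reach is approached as far as the arm can. A call with a gripper value outside its range is refused whole. "gripper" is the opening, from 0 (shut) to 1 (fully open), set as the call begins (left out, the last holds). The fingers move at their own pace and stop on an object; the grip force is fixed at half the most. Time passes only in rows, so rows that repeat a pose let the fingers close. It gives the time, the measured TCP pose, the force and the opening at its end, in the units of the state.
- get_obs(): the state, without advancing time (a new reading comes with each control period).
- viewer.camera(name): name is "side" or "top" or "wrist"; returns (picture, depth): 480x640x3 uint8, red, green, blue; 480x640 float32, m along the optical axis (not along the pixel's ray), 0 where there is no reading.
- viewer.get_calibration(name): a dict with "intrinsics" (3x3 intrinsics, pixels), "origin" and "attitude" of the camera in the world. Camera axes: x right, y up, looking along -z (the intrinsics and any distortion apply to the point x, -y, -z); pixel columns grow to the right and rows downward; lengths in m; the calibration is good to about 2 mm. A picture is of the moment at which its call begins: read the wrist's pose just before it. get_calibration takes no time and is no camera call; for the wrist camera it gives the pose at the moment of the call.
- workorder.hand_in(): hands the job in, once; it reports no verdict.
The state is a dict: "time_s": time; "q": joint angles; "dq": joint speeds; "joint_efforts": joint torques, N m; "eef_pos": TCP position; "eef_rot": TCP orientation; "wrist_force": force on the tool from outside, world axes, zero at the start; "torque": the same for the moment, N m; "opening": opening from 0.0 (shut) to 1.0 (fully open).
Only numpy, scipy, OpenCV 4.12 (cv2) and the standard library are available. Lean on these libraries where they do the work, as an engineer would, in place of code of your own. Each camera call takes 0.05 s, during which the arm holds its last target.

TASK

Dry-run the circle-cutting guide before the plate is cut: with the fingertips, push its blue carriage round the chalk arc back to the plain start tick on the left, then push it from the other side along the whole arc until it stands over the crossed end tick on the right, and leave it there. Push lightly and steadily from one side at a time and never pinch it, do not overrun either tick by more than 15 mm, and keep the fingertips just clear of the plate so that the chalk is not rubbed off. Leave the tools lying about where they are.

Things in the scene. Friction and masses are not known exactly. Their poses are not given: they have to be found in the camera images.
- plate: dark steel plate, 280 x 320 x 8 mm, level on two square tubes, too heavy to shift; top face 25 mm above the bench. Origin: on the top face at the centre of the chalk arc (the guide's pivot axis). x points away from the robot at yaw 0, y left, z up; it reaches from x -190 to +90 mm, y -160 to +160 mm. The white chalk arc is the -x half of a circle of 120 mm radius, ends continued straight to +x
- guide (a joint): swing of the guide's bar about the pivot, rad; 0 = bar along the plate's -x axis, positive = anticlockwise seen from above, so it grows from the start tick (-0.9 to -1.2) to the end tick (0.9 to 1.2); stops at -1.7 and 1.7. A sideways push of 2 to 3 N on the carriage moves it; its friction keeps it where it is left
- guide_mark (a point): point on the plate's top face under the middle of the blue carriage, 120 mm from the pivot. x points outward along the bar, y anticlockwise, z up. Carriage: block 36 mm along the bar and 30 mm across it (flat push faces at y = +15 and -15 mm), 8 to 42 mm above the plate; black rollers stand 6 mm out of its inner and outer ends, down to the plate
- guide_side_a: half of the guide (bar and carriage) on the +y side of guide_mark, the side of the end tick; origin on the pivot axis, on the plate's top face, x outward along the bar
- guide_side_b: the other half, on the -y side, the side of the start tick; same origin and axes
- start_tick_mark (a point): where the plain radial chalk tick (start of the cut, left end of the arc seen from the robot) crosses the chalk arc, on the plate's top face. Its x axis points outward from the pivot along the tick, y anticlockwise along the arc (towards the end tick), z up. The tick runs from 98 to 178 mm from the pivot
- end_tick_mark (a point): the same for the end tick at the right end of the arc, a radial chalk tick with a short cross stroke near its outer end; y anticlockwise along the arc (on past the end)
- steel_offcut: loose steel bar offcut, 20 x 85 x 12 mm, on the plate behind the pivot, origin under its middle
- red_marker: loose red and white marker pen, 135 mm long, 17 mm thick, on the plate behind the pivot, origin under its middle
- pliers: loose red pliers, 185 mm long, 14 mm high, front left, origin under the middle
- tape_measure: loose orange tape measure, 37 x 85 x 60 mm, left of the plate, origin under its middle
- try_square: loose try square with wooden stock, 159 x 100 x 18 mm, front left, origin under its middle
- spanner: loose combination spanner, 190 mm long, 6 mm thick, left of the plate, origin under its middle
- guide_screw (a point): top of the brass thumb screw (17 mm diameter) on the carriage, the guide's highest point, 53 mm above the plate, on the middle of the carriage
- guide_pivot (a point): top of the pivot's brass nut, 47 mm above the plate, on the pivot axis; below it a round grey magnet foot, 50 mm diameter, 21 mm high. The bar is 10 mm square, its middle 30 mm above the plate, from the pivot out to a red point 170 mm from the axis

How it is judged:
On the way, in this order (a step that is already met when the one before it is completed fails the run):
1. the carriage stands over the start tick, within 7 mm (distance between guide_mark and start_tick_mark below 0.007 m), for 0.2 s.
2. pushed on past the middle of the arc by the fingers on the start-tick side (value of joint guide above 0 rad and contact force between the fingers and guide_side_b above 0.3 N).
At the end, for the whole second after the job is handed in: The middle of the carriage stands over the end tick, within 7 mm, at rest (distance between guide_mark and end_tick_mark below 0.007 m and velocity of joint guide between -0.02 and 0.02 rad/s); the robot touches nothing.
It fails at once if the guide is pinched: fingers press on both of its sides at once (contact force between the fingers and guide_side_a above 0.5 N and contact force between the fingers and guide_side_b above 0.5 N).
It fails at once if the guide is shoved (over 20 N) or flung (over 1.5 rad/s) (contact force between anything else and guide_side_a above 20 N or contact force between anything else and guide_side_b above 20 N or velocity of joint guide above 1.5 rad/s or velocity of joint guide below -1.5 rad/s).
It fails at once if the carriage runs more than 15 mm past a tick (y of guide_mark in the frame of start_tick_mark below -0.015 m or (y of guide_mark in the frame of end_tick_mark above 0.015 m and value of joint guide above 0.8 rad)).
It fails at once if the robot touches the plate and rubs the chalk (contact force between any of the fingers, the arm and plate above 1 N).
It fails at once if a tool lying about is moved more than 15 mm (distance of any of steel_offcut, red_marker, pliers, tape_measure, try_square, spanner from where it was at the start of the episode above 0.015 m).
It also fails if it takes over 64 s, if anything falls off the work surface, if the arm or the gripper's body presses on something with over 40 N, if the wrist force passes 120 N, or if a joint passes its speed limit or range.

## Working session

There is one attempt and no reset: what is moved stays moved. The work goes in short steps, Python scripts to look and compute and a tool call to move; the robot and the scene stay as the last step left them, time stands still between calls to the robot, and variables do not carry over. Pictures are saved under pics/ and viewed, and the job is handed in when it is done.

Besides the shell and the picture viewer there is one more tool, called after "Emit:" as a command line: name --argument value ..., lists and objects as JSON in quotes. move_arm: Moves the arm, as the interface text tells. Its arguments: {"type":"object","properties":{"increments":{"type":"array"},"gripper":{"type":"number"}},"required":["increments"]}

```bash
mkdir -p pics
python3 - <<'E'
from bench import get_obs, viewer, workorder, ctrl
import cv2, numpy as np
o=get_obs(); print(o); print(ctrl.grip_point_offset)
for n in ['top','side']:
    c=viewer.get_calibration(n); print(n,c)
    p,d=viewer.camera(n); cv2.imwrite(f'pics/{n}0.png',p[:,:,::-1]); np.savez(f'{n}0.npz',p=p,d=d,**{k:np.array(v) for k,v in c.items()})
E
```

```text
{'time_s': 0.0, 'q': array([-1.30830002e+00,  1.81560516e-01,  1.60801912e+00,  1.31357214e-05,
        1.35378624e+00, -2.06298533e-01]), 'dq': array([-0.00100257,  0.00059145, -0.00021501,  0.00081943,  0.00058054,
       -0.00245435]), 'joint_efforts': array([-5.87456980e-04, -4.44870436e+01, -3.51334476e+01, -4.14544538e-04,
        9.03164124e-03,  4.22672969e-06]), 'eef_pos': array([ 0.25965426, -0.512368  ,  0.20716786]), 'eef_rot': array([-6.13727847e-04,  8.51999941e-01, -5.23541130e-01, -6.39890078e-04]), 'wrist_force': array([-0.47220343, -0.11277987,  0.60866689]), 'torque': array([ 0.02219446, -0.01404858,  0.00228277]), 'opening': 1.0017113720278132}
0.0187
top {'intrinsics': array([[467.67842199,   0.        , 317.49604862],
       [  0.        , 467.67842199, 242.45641986],
       [  0.        ,   0.        ,   1.        ]]), 'origin': array([0.38549669, 0.03986271, 1.1110317 ]), 'attitude': array([-0.70121573, -0.04600163,  0.03856882,  0.71041734])}
side {'intrinsics': array([[472.48280098,   0.        , 315.44418361],
       [  0.        , 472.48280098, 242.9575663 ],
       [  0.        ,   0.        ,   1.        ]]), 'origin': array([ 0.49131722, -0.77754855,  0.62174636]), 'attitude': array([ 8.78618395e-01,  4.77424296e-01,  6.22111804e-04, -9.76581343e-03])}
```

View pics/top0.png

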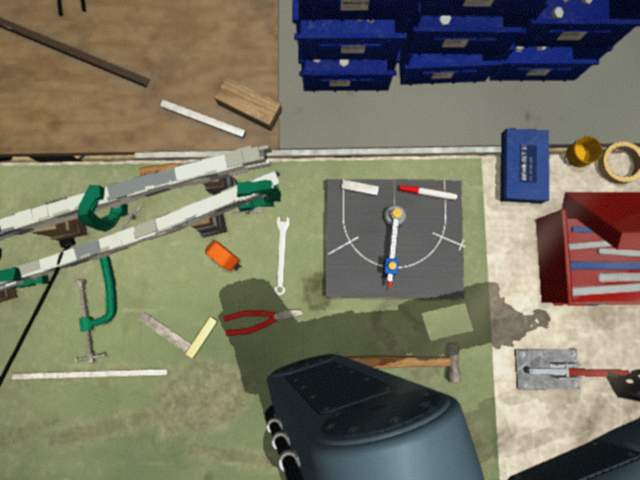

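View pics/side0.png

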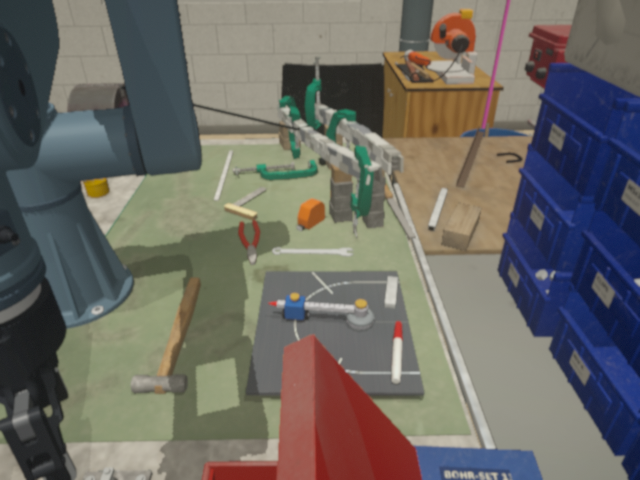

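```bash
cat > h.py <<'E'
import numpy as np, cv2
from scipy.spatial.transform import Rotation as R
def ray(c,u,v):
    K=np.array(c['intrinsics']);q=np.array(c['attitude'])
    d=np.array([(u-K[0,2])/K[0,0],-(v-K[1,2])/K[1,1],-1.])
    return np.array(c['origin']),R.from_quat(q[[1,2,3,0]]).as_matrix()@d
def onz(c,u,v,z):
    o,d=ray(c,u,v); return o+d*(z-o[2])/d[2]
def proj(c,p):
    K=np.array(c['intrinsics']);q=np.array(c['attitude'])
    x=R.from_quat(q[[1,2,3,0]]).as_matrix().T@(np.asarray(p)-np.array(c['origin']))
    return np.array([K[0,0]*x[0]/-x[2]+K[0,2],K[1,1]*-x[1]/-x[2]+K[1,2]])
E
python3 - <<'E'
from h import *
c=np.load('top0.npz');p=c['p'][:,:,::-1]
cv2.imwrite('pics/top0c.png',cv2.resize(p[170:310,315:475],None,fx=4.9,fy=4.2,interpolation=cv2.INTER_CUBIC))
hsv=cv2.cvtColor(p,cv2.COLOR_BGR2HSV)
for n,lo,hi,z in [('brass',(15,110,120),(35,255,255),.075),('blue',(100,120,80),(125,255,255),.067)]:
    m=cv2.inRange(hsv,lo,hi); m[:175]=0;m[300:]=0;m[:,:325]=0;m[:,465:]=0
    k,l,s,ce=cv2.connectedComponentsWithStats(m)
    for i in range(1,k):
        if s[i,4]>8: print(n,s[i],ce[i],onz(c,*ce[i],z))
for u,v in [(327,180),(461,180),(463,298),(326,298)]: print(onz(c,u,v,.025))
E
```

```text
brass [392 209  10   9  64] [396.46875 212.625  ] [ 0.57514463 -0.1280627   0.075     ]
brass [388 262   8   7  39] [391.69230769 265.23076923] [ 0.45710578 -0.11366739  0.075     ]
blue [384 257  15  18 143] [390.42657343 265.98601399] [ 0.45600908 -0.11198126  0.067     ]
[0.66534854 0.02605446 0.025     ]
[ 0.66050316 -0.29127501  0.025     ]
[ 0.3830249  -0.28229661  0.025     ]
[0.38692122 0.03247716 0.025     ]
```

View pics/top0c.png

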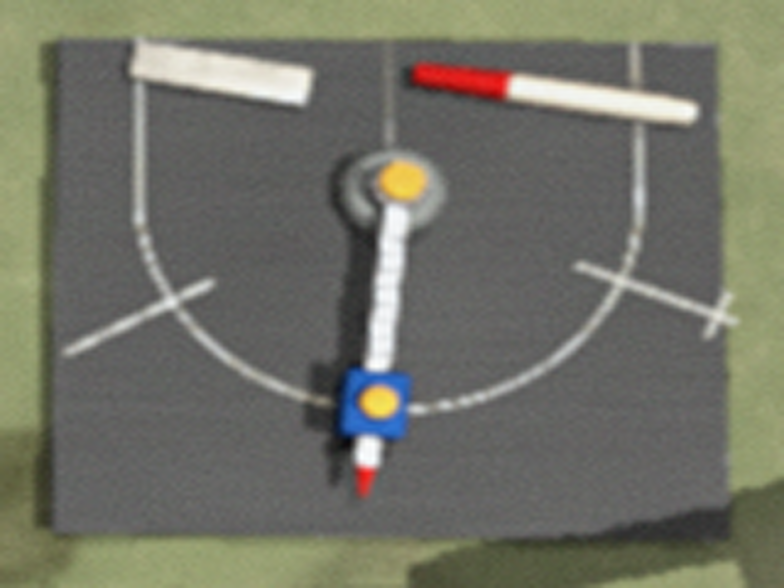

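```bash
cat > chalk.py <<'E'
from h import *
from scipy.optimize import least_squares
c=np.load('top0.npz');p=c['p'][:,:,::-1]
g=p.min(axis=2).astype(float)
bg=cv2.medianBlur(p.min(axis=2),15).astype(float)
w=np.clip(g-bg-8,0,120)
sat=cv2.cvtColor(p,cv2.COLOR_BGR2HSV)[:,:,1]
pts=[];ws=[]
for v in range(182,297):
    for u in range(328,462):
        if w[v,u]>4: pts.append(onz(c,u,v,.025)[:2]); ws.append(w[v,u])
pts=np.array(pts);ws=np.array(ws)
piv=np.array([.572,-.127])
# circle fit
cx=piv.copy()
for it in range(6):
    r=np.hypot(*(pts-cx).T); a=np.arctan2(-(pts-cx)[:,1],-(pts-cx)[:,0])  # angle about -x axis, anticlockwise+
    s=(abs(r-.12)<.006)&(abs(a)<1.4)&(abs(a)>.25)
    f=least_squares(lambda x:np.sqrt(ws[s])*(np.hypot(pts[s,0]-x[0],pts[s,1]-x[1])-.12),cx); cx=f.x
print('centre',cx,s.sum(), 'resid mm',1e3*np.sqrt(np.average((np.hypot(*(pts[s]-cx).T)-.12)**2,weights=ws[s])))
d=pts-cx;r=np.hypot(*d.T);a=np.arctan2(-d[:,1],-d[:,0])
for sg in (-1,1):
    s=(((r>.100)&(r<.115))|((r>.125)&(r<.150)))&(abs(a-sg*1.05)<.25)
    for it in range(3):
        m=np.average(a[s],weights=ws[s]); s&=abs(a-m)*r<.007
    P=pts[s];W=ws[s];mu=np.average(P,axis=0,weights=W)
    ev,V=np.linalg.eigh(((P-mu)*W[:,None]).T@(P-mu)); dirn=V[:,1]
    off=np.cross(dirn,cx-mu)
    print(sg,'mean angle',m,s.sum(),'line off pivot mm',off*1e3,'tick',cx+.12*np.array([-np.cos(m),-np.sin(m)]))
# guide angle: brass screw relative to chalk pivot z=.078
E
python3 chalk.py
```

```text
centre [ 0.57602954 -0.12960213] 390 resid mm 1.8885352766836723
-1 mean angle -1.065171774117033 61 line off pivot mm -0.2628749329803906 tick [ 0.51790707 -0.02461747]
1 mean angle 1.1458564953226722 60 line off pivot mm 0.04679566575701427 tick [ 0.52655762 -0.23892975]chalk.py:28: DeprecationWarning: Arrays of 2-dimensional vectors are deprecated. Use arrays of 3-dimensional vectors instead. (deprecated in NumPy 2.0)
  off=np.cross(dirn,cx-mu)
```

```bash
cat > mv.py <<'E'
from h import *
PIV=np.array([.576,-.1296]); A0=-1.065; A1=1.146
def g2(a,s,r=.12): 
    u=np.array([-np.cos(a),-np.sin(a)]);t=np.array([np.sin(a),-np.cos(a)])
    return PIV+r*u+s*t
def pose(o):
    w,x,y,z=o['eef_rot']; M=R.from_quat([x,y,z,w]).as_matrix()
    return o['eef_pos'],M,np.arctan2(M[1,0],M[0,0])
def rows(o,ways):
    p,M,h=pose(o)
    for (x,y,z,hh) in ways:
        d=M.T@(np.array([x,y,z])-p)
        print('{"tx":%.4f,"ty":%.4f,"tz":%.4f,"turn":%.1f}'%(*d,-np.degrees((hh-h+np.pi)%(2*np.pi)-np.pi)))
E
python3 - <<'E'
from mv import *
from bench import get_obs
o=get_obs(); p,M,h=pose(o); print(h)
a=-.12; c=g2(a,.05); print(c)
rows(o,[(.32,-.27,.207,-.6),(*c,.16,a)])
E
```

```text
-1.1019867697421228
[ 0.45087735 -0.16487497]
{"tx":-0.1890,"ty":-0.1634,"tz":0.0006,"turn":-28.8}
{"tx":-0.2236,"ty":-0.3276,"tz":0.0477,"turn":-56.3}
```

Emit:
move_arm --gripper 0 --increments '[{"tx":-0.189,"ty":-0.163,"tz":0,"turn":-29},{"tx":-0.189,"ty":-0.163,"tz":0,"turn":-29},{"tx":-0.189,"ty":-0.163,"tz":0,"turn":-29},{"tx":-0.189,"ty":-0.163,"tz":0,"turn":-29},{"tx":-0.189,"ty":-0.163,"tz":0,"turn":-29},{"tx":-0.189,"ty":-0.163,"tz":0,"turn":-29},{"tx":-0.189,"ty":-0.163,"tz":0,"turn":-29},{"tx":-0.224,"ty":-0.328,"tz":0.047,"turn":-56},{"tx":-0.224,"ty":-0.328,"tz":0.047,"turn":-56},{"tx":-0.224,"ty":-0.328,"tz":0.047,"turn":-56},{"tx":-0.224,"ty":-0.328,"tz":0.047,"turn":-56},{"tx":-0.224,"ty":-0.328,"tz":0.047,"turn":-56},{"tx":-0.224,"ty":-0.328,"tz":0.047,"turn":-56},{"tx":-0.224,"ty":-0.328,"tz":0.047,"turn":-56},{"tx":-0.224,"ty":-0.328,"tz":0.047,"turn":-56}]'

```text
time_s: 1.35
eef_pos: [0.4507, -0.1658, 0.1612]
eef_rot: [0.0, 0.998, -0.063, -0.0]
wrist_force: [-1.4, -0.5, -0.0]
opening: -0.007
```

```bash
cat > snap.py <<'E'
import sys
from mv import *
from bench import get_obs,viewer
def snap(n,tag):
    o=get_obs(); c=viewer.get_calibration(n); p,d=viewer.camera(n)
    np.savez(f'{tag}.npz',p=p,d=d,**{k:np.array(v) for k,v in c.items()}); cv2.imwrite(f'pics/{tag}.png',p[:,:,::-1]); return o,c,p,d
if __name__=='__main__':
    for n in sys.argv[2:]: o,c,p,d=snap(n,sys.argv[1]+n)
    print(o['time_s'],o['eef_pos'],pose(o)[2],o['wrist_force'],o['opening']); print(c if n=='wrist' else '')
E
python3 snap.py a wrist top
```

```text
1.4 [ 0.45063025 -0.16606637  0.16142987] -0.12665428226228798 [-0.78515494 -0.13276634 -0.72859861] -0.0021106583092526917
```

View pics/awrist.png

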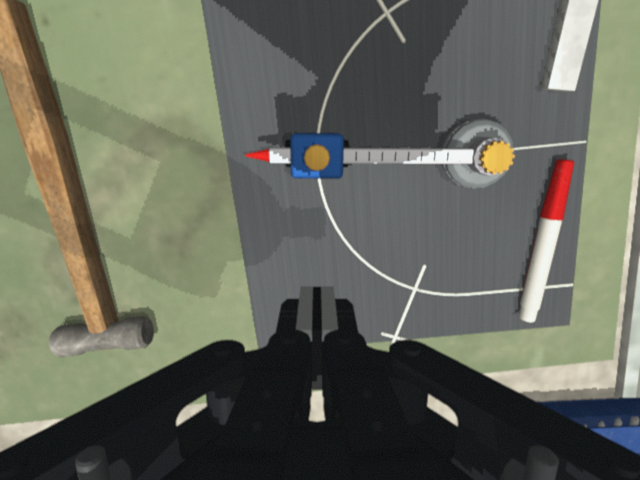

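View pics/atop.png

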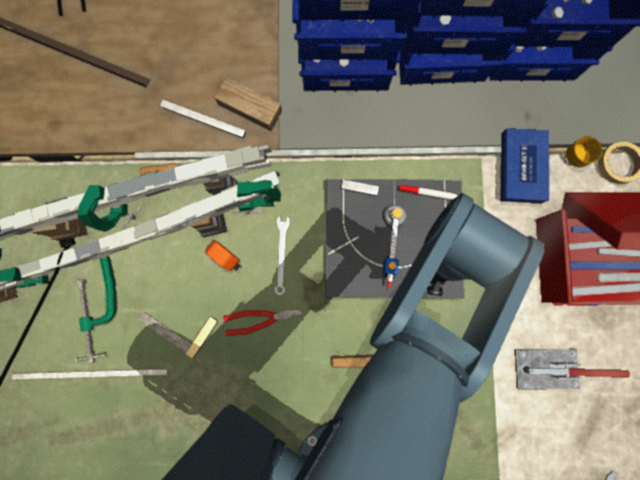

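```bash
cat > meas.py <<'E'
import sys
from mv import *
def meas(tag):
    c=np.load(tag+'.npz');p=c['p'][:,:,::-1]; hsv=cv2.cvtColor(p,cv2.COLOR_BGR2HSV)
    out={}
    m=cv2.inRange(hsv,(15,110,110),(35,255,255))
    k,l,s,ce=cv2.connectedComponentsWithStats(m)
    for i in range(1,k):
        if s[i,4]>150:
            ps=onz(c,*ce[i],.078)[:2];pn=onz(c,*ce[i],.072)[:2]
            print('brass',s[i],ce[i].round(1),'as screw',ps.round(4),'r',np.hypot(*(ps-PIV)).round(4),'ang',np.arctan2(-(ps-PIV)[1],-(ps-PIV)[0]).round(4),'as nut',pn.round(4))
    m=cv2.inRange(hsv,(105,150,50),(125,255,255))
    return c,p
def chalkfit(tag,roi=None):
    c=np.load(tag+'.npz');p=c['p'][:,:,::-1]
    mn=p.min(axis=2); w=np.clip(mn.astype(float)-cv2.medianBlur(mn,31)-12,0,120)
    vv,uu=np.nonzero(w>8); 
    o,_=ray(c,0,0)
    P=np.array([onz(c,u,v,.025)[:2] for u,v in zip(uu,vv)]);W=w[vv,uu]
    d=P-PIV;r=np.hypot(*d.T);a=np.arctan2(-d[:,1],-d[:,0])
    k=(r<.19)&(r>.09)&(abs(a)<1.5); P,W=P[k],W[k]
    from scipy.optimize import least_squares
    cx=PIV.copy()
    for tol in (.008,.006,.004,.003,.003):
        d=P-cx;r=np.hypot(*d.T);a=np.arctan2(-d[:,1],-d[:,0])
        s=(abs(r-.12)<tol)
        cx=least_squares(lambda x:np.sqrt(W[s])*(np.hypot(P[s,0]-x[0],P[s,1]-x[1])-.12),cx).x
    print('centre',cx.round(4),s.sum(),'span',a[s].min().round(2),a[s].max().round(2))
    d=P-cx;r=np.hypot(*d.T);a=np.arctan2(-d[:,1],-d[:,0])
    for A in (A0,A1):
        s=(r>.099)&(r<.15)&(abs(r-.12)>.004)&(abs(a-A)*r<.012)
        if s.sum()<20: continue
        for it in range(4):
            m=np.average(a[s],weights=W[s]); s&=abs(a-m)*r<.004
        print('tick',A,'->',m.round(4),s.sum(), (cx+.12*np.array([-np.cos(m),-np.sin(m)])).round(4))
if __name__=='__main__':
    meas(sys.argv[1]); chalkfit(sys.argv[1])
E
python3 meas.py awrist
```

```text
brass [   0    0   75  230 4234] [ 34.2 124. ] as screw [ 0.282 -0.07 ] r 0.3 ang -0.2 as nut [ 0.2778 -0.0694]
brass [480 141  35  33 801] [497.1 157.1] as screw [ 0.5704 -0.127 ] r 0.0061 ang -0.443 as nut [ 0.5732 -0.1278]
brass [305 145  24  25 486] [316.5 157.2] as screw [ 0.4553 -0.1125] r 0.1219 ang -0.1408 as nut [ 0.4552 -0.113 ]
brass [  61  237   45   95 1500] [ 84.7 288.2] as screw [ 0.2803 -0.1825] r 0.3004 ang 0.1769 as nut [ 0.276  -0.1846]
centre [ 0.5744 -0.1283] 1685 span -1.2 1.51
tick -1.065 -> -1.066 185 [ 0.5163 -0.0233]
tick 1.146 -> 1.1451 223 [ 0.5248 -0.2376]
```

```bash
sed -i 's/^PIV=.*/PIV=np.array([.575,-.1288]); A0=-1.066; A1=1.145/' mv.py
python3 - <<'E'
from mv import *
from bench import get_obs
o=get_obs(); a=-.129
w=[(*g2(a,.045),.043,a)]
rows(o,w)
E
```

```text
{"tx":-0.0016,"ty":-0.0081,"tz":0.1186,"turn":0.1}
```

Emit:
move_arm --gripper 0 --increments '[{"tx":-0.002,"ty":0,"tz":0.04,"turn":0},{"tx":-0.002,"ty":-0.002,"tz":0.07,"turn":0},{"tx":-0.002,"ty":-0.004,"tz":0.095,"turn":0},{"tx":-0.002,"ty":-0.006,"tz":0.11,"turn":0},{"tx":-0.002,"ty":-0.008,"tz":0.118,"turn":0},{"tx":-0.002,"ty":-0.008,"tz":0.118,"turn":0},{"tx":-0.002,"ty":-0.008,"tz":0.118,"turn":0}]'

```text
time_s: 2.03
eef_pos: [0.4503, -0.1575, 0.0438]
eef_rot: [0.0, 0.998, -0.063, 0.0]
wrist_force: [0.0, -0.6, -0.3]
opening: 0.004
```

```bash
python3 snap.py b wrist; python3 meas.py bwrist
python3 - <<'E'
from mv import *
from bench import get_obs
o=get_obs(); a=-.129
w=[(*g2(a,s),.043,a) for s in (.041,.037,.034,.031,.028,.026)]
w+=[(*g2(a-d,.026),.043,a-d) for d in (.02,.05,.08,.12,.16,.20,.24,.28,.32,.35,.37,.38)]
rows(o,w)
E
```

```text
2.0333 [ 0.45034274 -0.15753058  0.04375074] -0.12568492914287574 [ 0.03196505 -0.59885957 -0.33437546] 0.003503212111399167
{'intrinsics': array([[379.05828865,   0.        , 316.53868385],
       [  0.        , 379.05828865, 238.01193525],
       [  0.        ,   0.        ,   1.        ]]), 'origin': array([ 0.45742017, -0.08546636,  0.20896308]), 'attitude': array([ 0.9878355 , -0.14232013,  0.00883499, -0.06203177])}
brass [ 605  177   35   56 1173] [627.2 206.2] as screw [ 0.5624 -0.1258] r 0.0129 ang -0.2337 as nut [ 0.5673 -0.1277]
brass [ 298  183   46   46 1622] [320.2 205.3] as screw [ 0.4554 -0.112 ] r 0.1208 ang -0.1398 as nut [ 0.4553 -0.1132]
centre [ 0.5744 -0.1282] 1993 span -0.86 1.51
tick 1.145 -> 1.1396 236 [ 0.5243 -0.2372]
{"tx":-0.0007,"ty":-0.0037,"tz":0.0013,"turn":0.2}
{"tx":-0.0007,"ty":-0.0077,"tz":0.0013,"turn":0.2}
{"tx":-0.0007,"ty":-0.0107,"tz":0.0013,"turn":0.2}
{"tx":-0.0007,"ty":-0.0137,"tz":0.0013,"turn":0.2}
{"tx":-0.0007,"ty":-0.0167,"tz":0.0013,"turn":0.2}
{"tx":-0.0007,"ty":-0.0187,"tz":0.0013,"turn":0.2}
{"tx":-0.0011,"ty":-0.0211,"tz":0.0013,"turn":1.4}
{"tx":-0.0018,"ty":-0.0248,"tz":0.0013,"turn":3.1}
{"tx":-0.0023,"ty":-0.0284,"tz":0.0013,"turn":4.8}
{"tx":-0.0029,"ty":-0.0333,"tz":0.0013,"turn":7.1}
{"tx":-0.0032,"ty":-0.0382,"tz":0.0013,"turn":9.4}
{"tx":-0.0033,"ty":-0.0431,"tz":0.0013,"turn":11.7}
{"tx":-0.0033,"ty":-0.0480,"tz":0.0013,"turn":14.0}
{"tx":-0.0030,"ty":-0.0529,"tz":0.0013,"turn":16.2}
{"tx":-0.0026,"ty":-0.0578,"tz":0.0013,"turn":18.5}
{"tx":-0.0021,"ty":-0.0615,"tz":0.0013,"turn":20.3}
{"tx":-0.0018,"ty":-0.0639,"tz":0.0013,"turn":21.4}
{"tx":-0.0016,"ty":-0.0651,"tz":0.0013,"turn":22.0}
```

View pics/bwrist.png

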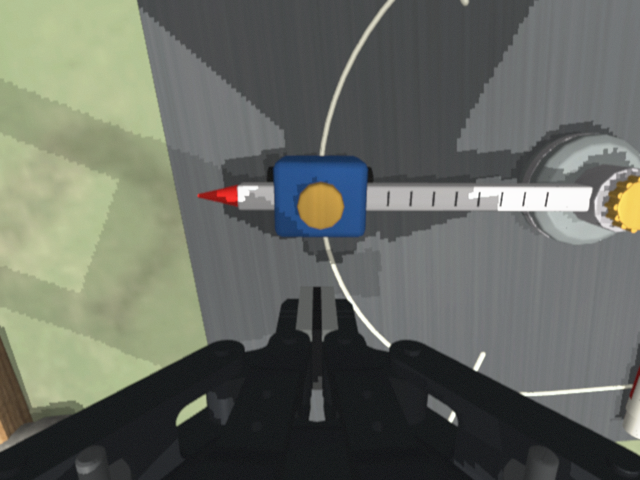

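Emit:
move_arm --increments '[{"tx":-0.0005,"ty":-0.004,"tz":0,"turn":0},{"tx":-0.0005,"ty":-0.008,"tz":0,"turn":0},{"tx":-0.0005,"ty":-0.011,"tz":0,"turn":0},{"tx":-0.0005,"ty":-0.014,"tz":0,"turn":0},{"tx":-0.0005,"ty":-0.0165,"tz":0,"turn":0},{"tx":-0.0005,"ty":-0.0185,"tz":0,"turn":0},{"tx":-0.001,"ty":-0.021,"tz":0,"turn":1.5},{"tx":-0.002,"ty":-0.025,"tz":0,"turn":3},{"tx":-0.0025,"ty":-0.0285,"tz":0,"turn":5},{"tx":-0.003,"ty":-0.0335,"tz":0,"turn":7},{"tx":-0.003,"ty":-0.038,"tz":0,"turn":9.5},{"tx":-0.0035,"ty":-0.043,"tz":0,"turn":12},{"tx":-0.0035,"ty":-0.048,"tz":0,"turn":14},{"tx":-0.003,"ty":-0.053,"tz":0,"turn":16},{"tx":-0.0025,"ty":-0.058,"tz":0,"turn":18.5},{"tx":-0.002,"ty":-0.0615,"tz":0,"turn":20.5},{"tx":-0.002,"ty":-0.064,"tz":0,"turn":21.5},{"tx":-0.0015,"ty":-0.065,"tz":0,"turn":22}]'

```text
time_s: 3.58
eef_pos: [0.4572, -0.0921, 0.0434]
eef_rot: [0.0, 0.968, -0.252, 0.0]
wrist_force: [0.3, -1.7, 1.9]
opening: -0.002
```

```bash
python3 snap.py c wrist; python3 meas.py cwrist
python3 - <<'E'
from mv import *
from bench import get_obs
o=get_obs(); p,M,h=pose(o)
d=p[:2]-PIV; print('r',np.hypot(*d),'tool ang',np.arctan2(-d[1],-d[0]))
E
```

```text
3.5833 [ 0.45717826 -0.09210232  0.04335261] -0.5085544850751818 [ 0.29403762 -1.70966296  1.91582962] -0.001869708850546646
{'intrinsics': array([[379.05828865,   0.        , 316.53868385],
       [  0.        , 379.05828865, 238.01193525],
       [  0.        ,   0.        ,   1.        ]]), 'origin': array([ 0.49004472, -0.02845222,  0.20858109]), 'attitude': array([ 0.95796804, -0.1381399 ,  0.03539735, -0.24892092])}
brass [ 598  223   42   55 1589] [623.5 251.2] as screw [ 0.5664 -0.1207] r 0.0118 ang -0.7526 as nut [ 0.5699 -0.125 ]
brass [ 300  240   45   44 1480] [322.1 261.2] as screw [ 0.4689 -0.0708] r 0.1209 ang -0.5006 as nut [ 0.468  -0.0727]
brass [  0 387  34  63 984] [ 10.4 422.3] as screw [ 0.3204 -0.0699] r 0.2613 ang -0.2273 as nut [ 0.3126 -0.0718]
centre [ 0.5742 -0.1283] 2288 span -1.48 1.51
tick -1.066 -> -1.069 805 [ 0.5165 -0.0231]
tick 1.145 -> 1.1467 103 [ 0.5248 -0.2377]
r 0.12344987828367801 tool ang -0.302675623084964
```

View pics/cwrist.png

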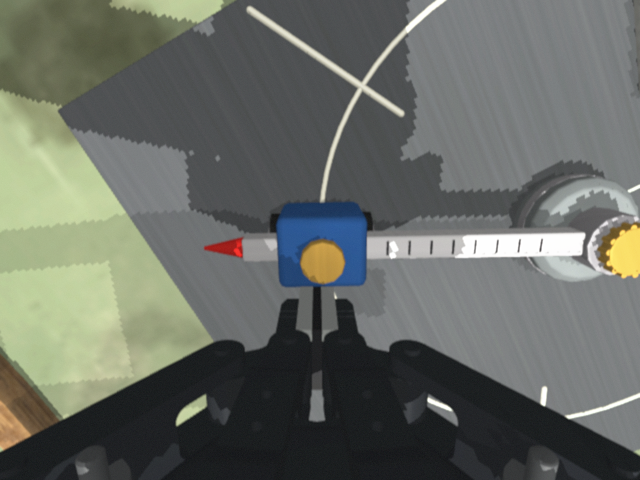

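```bash
sed -i 's/^PIV=.*/PIV=np.array([.5743,-.1283]); A0=-1.067; A1=1.146/' mv.py
cat > arc.py <<'E'
import sys
from mv import *
from bench import get_obs
# arc.py g_now g_end n : orbit the present tool pose about pivot by g_end-g_now
o=get_obs(); p,M,h=pose(o)
g0,g1,n=float(sys.argv[1]),float(sys.argv[2]),int(sys.argv[3])
sp=np.convolve(np.ones(n-2),[.33,.34,.33]); f=np.cumsum(sp)/sp.sum()
d=p[:2]-PIV; w=[]
dr=float(sys.argv[4]) if len(sys.argv)>4 else 0
for k in f:
    t=(g1-g0)*k; c,s=np.cos(t),np.sin(t)
    q=PIV+np.array([c*d[0]-s*d[1],s*d[0]+c*d[1]])*(1+dr*k/np.hypot(*d)); w.append((*q,p[2],h+t))
rows(o,w)
E
python3 arc.py -.5 -1.02 16
```

```text
{"tx":-0.0003,"ty":-0.0015,"tz":-0.0000,"turn":0.7}
{"tx":-0.0009,"ty":-0.0045,"tz":-0.0000,"turn":2.1}
{"tx":-0.0016,"ty":-0.0090,"tz":-0.0000,"turn":4.3}
{"tx":-0.0021,"ty":-0.0135,"tz":-0.0000,"turn":6.4}
{"tx":-0.0024,"ty":-0.0180,"tz":-0.0000,"turn":8.5}
{"tx":-0.0026,"ty":-0.0226,"tz":-0.0000,"turn":10.6}
{"tx":-0.0026,"ty":-0.0271,"tz":-0.0000,"turn":12.8}
{"tx":-0.0025,"ty":-0.0317,"tz":-0.0000,"turn":14.9}
{"tx":-0.0022,"ty":-0.0362,"tz":-0.0000,"turn":17.0}
{"tx":-0.0017,"ty":-0.0408,"tz":-0.0000,"turn":19.2}
{"tx":-0.0010,"ty":-0.0453,"tz":-0.0000,"turn":21.3}
{"tx":-0.0002,"ty":-0.0498,"tz":-0.0000,"turn":23.4}
{"tx":0.0008,"ty":-0.0542,"tz":-0.0000,"turn":25.5}
{"tx":0.0019,"ty":-0.0586,"tz":-0.0000,"turn":27.7}
{"tx":0.0028,"ty":-0.0615,"tz":-0.0000,"turn":29.1}
{"tx":0.0033,"ty":-0.0630,"tz":-0.0000,"turn":29.8}
```

Emit:
move_arm --increments '[{"tx":-0.0005,"ty":-0.0015,"turn":0.5},{"tx":-0.001,"ty":-0.0045,"turn":2},{"tx":-0.0015,"ty":-0.009,"turn":4.5},{"tx":-0.002,"ty":-0.0135,"turn":6.5},{"tx":-0.0025,"ty":-0.018,"turn":8.5},{"tx":-0.0025,"ty":-0.0225,"turn":10.5},{"tx":-0.0025,"ty":-0.027,"turn":13},{"tx":-0.0025,"ty":-0.0315,"turn":15},{"tx":-0.002,"ty":-0.036,"turn":17},{"tx":-0.0015,"ty":-0.041,"turn":19},{"tx":-0.001,"ty":-0.0455,"turn":21.5},{"tx":0,"ty":-0.05,"turn":23.5},{"tx":0.001,"ty":-0.054,"turn":25.5},{"tx":0.002,"ty":-0.0585,"turn":27.5},{"tx":0.003,"ty":-0.0615,"turn":29},{"tx":0.003,"ty":-0.063,"turn":30}]'

```text
validation failed for argument at $.in...
```

```bash
python3 snap.py d wrist|head -1; python3 meas.py dwrist
python3 - <<'E'
from mv import *
from bench import get_obs
o=get_obs(); p,M,h=pose(o)
d=p[:2]-PIV; print('r',np.hypot(*d),'tool ang',np.arctan2(-d[1],-d[0]))
E
```

```text
3.6333 [ 0.45716186 -0.09200264  0.04334462] -0.508694471991221 [ 1.35072544 -0.85431923  2.13937899] -0.00034170139376726123
brass [ 598  223   42   55 1572] [623.6 251.5] as screw [ 0.5663 -0.1207] r 0.011 ang -0.7587 as nut [ 0.5698 -0.125 ]
brass [ 301  240   44   43 1477] [322.2 261. ] as screw [ 0.469  -0.0706] r 0.1201 ang -0.501 as nut [ 0.468  -0.0726]
brass [  0 389  33  61 993] [ 10.4 422.8] as screw [ 0.3202 -0.07  ] r 0.2607 ang -0.2255 as nut [ 0.3124 -0.0719]
centre [ 0.5742 -0.1283] 2281 span -1.48 1.5
tick -1.067 -> -1.0691 805 [ 0.5165 -0.0231]
tick 1.146 -> 1.1467 106 [ 0.5248 -0.2377]
r 0.12260789610913948 tool ang -0.2998346866047722
```

View pics/dwrist.png

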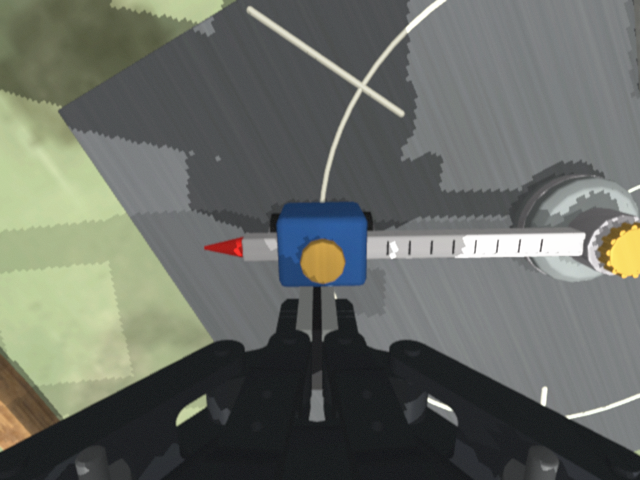

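The call was refused because `tz` was missing. The picture is unchanged, with the carriage at (322,261) and the start tick crossing at about (365,88), so I'll resend it with `tz`.

Emit:
move_arm --increments '[{"tx":-0.0005,"ty":-0.0015,"tz":0,"turn":0.5},{"tx":-0.001,"ty":-0.0045,"tz":0,"turn":2},{"tx":-0.0015,"ty":-0.009,"tz":0,"turn":4.5},{"tx":-0.002,"ty":-0.0135,"tz":0,"turn":6.5},{"tx":-0.0025,"ty":-0.018,"tz":0,"turn":8.5},{"tx":-0.0025,"ty":-0.0225,"tz":0,"turn":10.5},{"tx":-0.0025,"ty":-0.027,"tz":0,"turn":13},{"tx":-0.0025,"ty":-0.0315,"tz":0,"turn":15},{"tx":-0.002,"ty":-0.036,"tz":0,"turn":17},{"tx":-0.0015,"ty":-0.041,"tz":0,"turn":19},{"tx":-0.001,"ty":-0.0455,"tz":0,"turn":21.5},{"tx":0,"ty":-0.05,"tz":0,"turn":23.5},{"tx":0.001,"ty":-0.054,"tz":0,"turn":25.5},{"tx":0.002,"ty":-0.0585,"tz":0,"turn":27.5},{"tx":0.003,"ty":-0.0615,"tz":0,"turn":29},{"tx":0.003,"ty":-0.063,"tz":0,"turn":30}]'

```text
time_s: 5.02
eef_pos: [0.4903, -0.0385, 0.0432]
eef_rot: [0.0, 0.869, -0.494, 0.0]
wrist_force: [-1.5, -3.0, 4.0]
opening: 0.003
```

```bash
python3 snap.py e wrist|head -1; python3 meas.py ewrist
python3 - <<'E'
from mv import *
from bench import get_obs
o=get_obs(); p,M,h=pose(o)
d=p[:2]-PIV; print('r',np.hypot(*d),'tool ang',np.arctan2(-d[1],-d[0]))
E
```

```text
5.0167 [ 0.49030816 -0.03849118  0.04324111] -1.0333104825761008 [-1.51578658 -2.99002735  4.02801072] 0.0027755560330406984
brass [ 606  220   34   54 1378] [625.3 248.2] as screw [ 0.5709 -0.1184] r 0.0105 ang -1.2385 as nut [ 0.5718 -0.1238]
brass [ 300  240   45   43 1477] [321.9 261.1] as screw [ 0.5104 -0.0266] r 0.1201 ang -1.0097 as nut [ 0.5086 -0.0278]
centre [ 0.5742 -0.1283] 1437 span -1.5 1.1
tick -1.067 -> -1.0698 163 [ 0.5166 -0.023 ]
tick 1.146 -> 1.1434 47 [ 0.5245 -0.2375]
r 0.12291427868322981 tool ang -0.8202604955030577
```

View pics/ewrist.png

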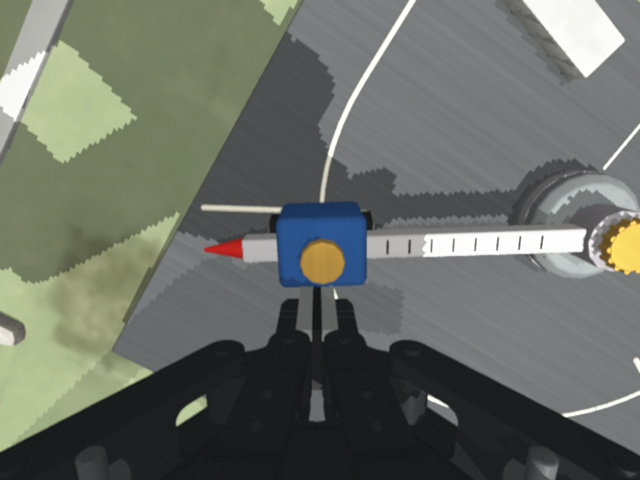

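```bash
python3 arc.py -1.0097 -1.067 6
```

```text
{"tx":-0.0001,"ty":-0.0006,"tz":0.0000,"turn":0.3}
{"tx":-0.0004,"ty":-0.0017,"tz":0.0000,"turn":0.8}
{"tx":-0.0007,"ty":-0.0035,"tz":0.0000,"turn":1.6}
{"tx":-0.0010,"ty":-0.0052,"tz":0.0000,"turn":2.5}
{"tx":-0.0012,"ty":-0.0063,"tz":0.0000,"turn":3.0}
{"tx":-0.0013,"ty":-0.0069,"tz":0.0000,"turn":3.3}
```

Emit:
move_arm --increments '[{"tx":0,"ty":-0.001,"tz":0,"turn":0},{"tx":-0.0005,"ty":-0.002,"tz":0,"turn":1},{"tx":-0.0005,"ty":-0.0035,"tz":0,"turn":1.5},{"tx":-0.001,"ty":-0.005,"tz":0,"turn":2.5},{"tx":-0.001,"ty":-0.0065,"tz":0,"turn":3},{"tx":-0.001,"ty":-0.007,"tz":0,"turn":3},{"tx":-0.001,"ty":-0.007,"tz":0,"turn":3},{"tx":-0.001,"ty":-0.007,"tz":0,"turn":3},{"tx":-0.001,"ty":-0.007,"tz":0,"turn":3}]'

```text
time_s: 5.82
eef_pos: [0.4957, -0.0339, 0.0431]
eef_rot: [-0.0, 0.857, -0.516, -0.0]
wrist_force: [-1.3, -2.0, 4.9]
opening: 0.004
```

```bash
python3 snap.py f wrist|head -1; python3 meas.py fwrist
python3 - <<'E'
from mv import *
from bench import get_obs
o=get_obs(); p,M,h=pose(o)
d=p[:2]-PIV; print('r',np.hypot(*d),'tool ang',np.arctan2(-d[1],-d[0]))
E
```

```text
5.8167 [ 0.49571899 -0.03385099  0.04313387] -1.084428698320665 [-1.25742108 -1.99334966  4.9217969 ] 0.004150087679041169
brass [ 606  222   34   54 1373] [625.3 250.1] as screw [ 0.5714 -0.1182] r 0.0105 ang -1.2945 as nut [ 0.5721 -0.1237]
brass [ 300  240   44   43 1475] [321.9 261.1] as screw [ 0.5163 -0.0231] r 0.1201 ang -1.0672 as nut [ 0.5145 -0.0242]
centre [ 0.5742 -0.1282] 1335 span -1.5 1.05
tick -1.067 -> -1.0164 92 [ 0.5111 -0.0262]
r 0.12283344779179908 tool ang -0.876637168106324
```

View pics/fwrist.png

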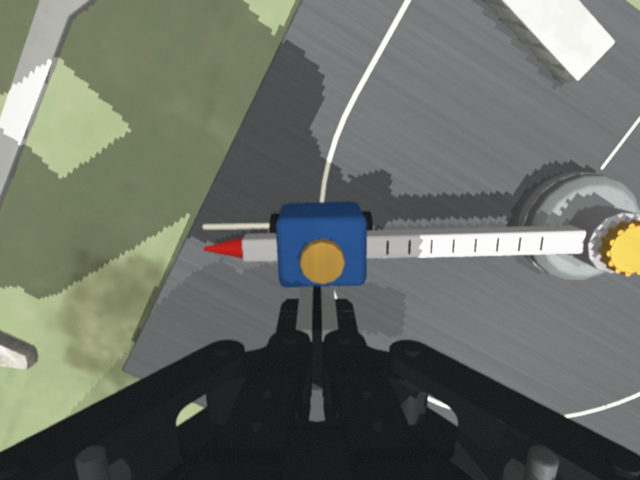

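Emit:
move_arm --increments '[{"tx":0,"ty":0.004,"tz":0,"turn":0},{"tx":0,"ty":0.012,"tz":0,"turn":0},{"tx":0,"ty":0.02,"tz":0,"turn":0},{"tx":0,"ty":0.02,"tz":-0.03,"turn":0},{"tx":0,"ty":0.02,"tz":-0.07,"turn":0},{"tx":0,"ty":0.02,"tz":-0.1,"turn":0},{"tx":0,"ty":0.02,"tz":-0.1,"turn":0},{"tx":0,"ty":0.02,"tz":-0.1,"turn":0}]'

```text
time_s: 6.53
eef_pos: [0.4786, -0.0441, 0.1447]
eef_rot: [-0.0, 0.856, -0.516, 0.002]
wrist_force: [-0.9, -0.7, -0.3]
opening: 0.0
```

```bash
python3 snap.py g wrist top|head -1; python3 meas.py gwrist;  python3 - <<'E'
from mv import *
c=np.load('gtop.npz');p=c['p'][:,:,::-1]
cv2.imwrite('pics/gtopc.png',cv2.resize(p[170:310,315:475],None,fx=4.9,fy=4.2,interpolation=cv2.INTER_CUBIC))
E
```

```text
6.5833 [ 0.47735866 -0.04359193  0.14293223] -1.0848711385512542 [-0.74761272  1.00896682 -0.43182149] -0.0011863877042472054
brass [491 152  36  34 891] [508.8 168.4] as screw [ 0.5733 -0.1242] r 0.0042 ang -1.3286 as nut [ 0.5742 -0.1272]
brass [305 162  26  27 541] [317.6 175.2] as screw [ 0.5156 -0.0236] r 0.1201 ang -1.0597 as nut [ 0.515  -0.0239]
centre [ 0.5745 -0.1283] 1859 span -1.5 1.5
tick -1.067 -> -1.0406 176 [ 0.5138 -0.0248]
tick 1.146 -> 1.1454 241 [ 0.5249 -0.2376]
```

View pics/gwrist.png

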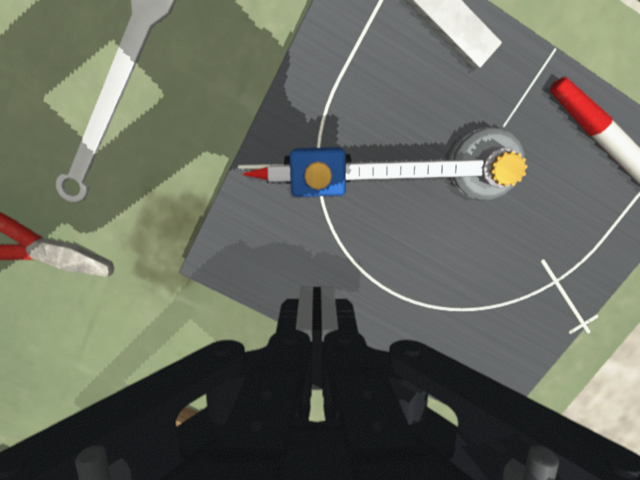

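View pics/gtopc.png

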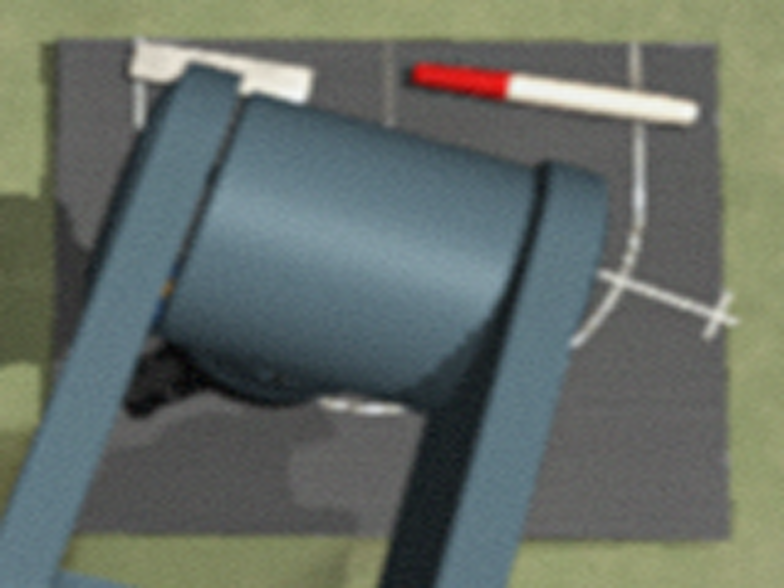

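Run:
```python
from mv import *
from bench import get_obs
o=get_obs(); a=-1.065
print(g2(a,-.05))
rows(o,[(*g2(a,-.05),.143,a),(*g2(a,-.05),.043,a)])
```

```text
[0.55989894 0.00089988]
{"tx":-0.0002,"ty":-0.0943,"tz":-0.0012,"turn":-1.1}
{"tx":-0.0001,"ty":-0.0944,"tz":0.0988,"turn":-1.1}
```

Emit:
move_arm --increments '[{"tx":0,"ty":-0.03,"tz":0,"turn":-1},{"tx":0,"ty":-0.065,"tz":0,"turn":-1},{"tx":0,"ty":-0.094,"tz":0,"turn":-1},{"tx":0,"ty":-0.094,"tz":0,"turn":-1},{"tx":0,"ty":-0.094,"tz":0,"turn":-1}]'

```text
time_s: 7.05
eef_pos: [0.56, 0.0013, 0.1404]
eef_rot: [0.001, 0.861, -0.508, -0.002]
wrist_force: [0.3, -0.2, -0.4]
opening: -0.002
```

```bash
python3 snap.py i wrist side|head -1
```

```text
7.1 [0.55930064 0.00091341 0.1405929 ] -1.0662436342974877 [ 0.79838193  0.9008006  -0.78163512] -0.0006618395707410774
```

View pics/iwrist.png

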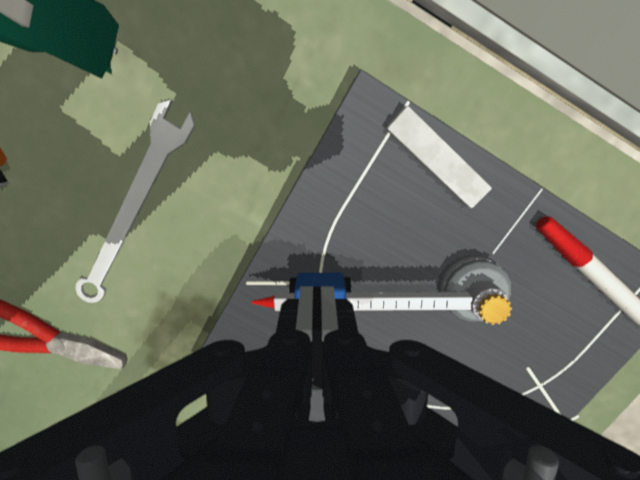

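View pics/iside.png

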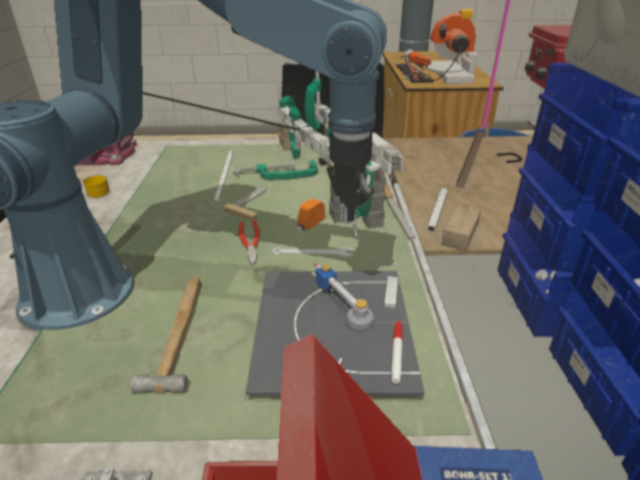

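Emit:
move_arm --increments '[{"tx":0,"ty":0,"tz":0.03,"turn":0},{"tx":0,"ty":0,"tz":0.065,"turn":0},{"tx":0,"ty":0,"tz":0.09,"turn":0},{"tx":0,"ty":0.003,"tz":0.099,"turn":0},{"tx":0,"ty":0.006,"tz":0.099,"turn":0},{"tx":0,"ty":0.009,"tz":0.099,"turn":0}]'

```text
time_s: 7.65
eef_pos: [0.5525, -0.0043, 0.0444]
eef_rot: [0.0, 0.861, -0.509, -0.0]
wrist_force: [-0.2, -0.0, 0.5]
opening: -0.001
```

```bash
python3 snap.py j wrist|head -1
python3 - <<'E'
from mv import *
from bench import get_obs
o=get_obs(); a=-1.066
w=[(*g2(a,-s),.043,a) for s in (.037,.034,.031,.028,.0255)]
w+=[(*g2(a+d,-.0245),.043,a+d) for d in (.02,.05,.08,.12,.16,.20,.24,.28,.32,.36,.40,.43,.45,.46)]
rows(o,w)
E
```

```text
7.65 [ 0.5524693  -0.00432669  0.04441288] -1.0676387553056057 [-0.15393342 -0.00635919  0.54538177] -0.000665440624294669
{"tx":-0.0015,"ty":0.0042,"tz":0.0024,"turn":-0.1}
{"tx":-0.0015,"ty":0.0072,"tz":0.0024,"turn":-0.1}
{"tx":-0.0015,"ty":0.0102,"tz":0.0024,"turn":-0.1}
{"tx":-0.0015,"ty":0.0132,"tz":0.0024,"turn":-0.1}
{"tx":-0.0015,"ty":0.0157,"tz":0.0023,"turn":-0.1}
{"tx":-0.0019,"ty":0.0191,"tz":0.0023,"turn":-1.2}
{"tx":-0.0025,"ty":0.0228,"tz":0.0023,"turn":-3.0}
{"tx":-0.0030,"ty":0.0264,"tz":0.0023,"turn":-4.7}
{"tx":-0.0035,"ty":0.0313,"tz":0.0023,"turn":-7.0}
{"tx":-0.0038,"ty":0.0362,"tz":0.0023,"turn":-9.3}
{"tx":-0.0039,"ty":0.0411,"tz":0.0023,"turn":-11.6}
{"tx":-0.0038,"ty":0.0460,"tz":0.0023,"turn":-13.8}
{"tx":-0.0035,"ty":0.0508,"tz":0.0023,"turn":-16.1}
{"tx":-0.0030,"ty":0.0557,"tz":0.0023,"turn":-18.4}
{"tx":-0.0023,"ty":0.0606,"tz":0.0023,"turn":-20.7}
{"tx":-0.0015,"ty":0.0654,"tz":0.0023,"turn":-23.0}
{"tx":-0.0007,"ty":0.0690,"tz":0.0023,"turn":-24.7}
{"tx":-0.0001,"ty":0.0714,"tz":0.0023,"turn":-25.9}
{"tx":0.0002,"ty":0.0725,"tz":0.0023,"turn":-26.4}
```

View pics/jwrist.png

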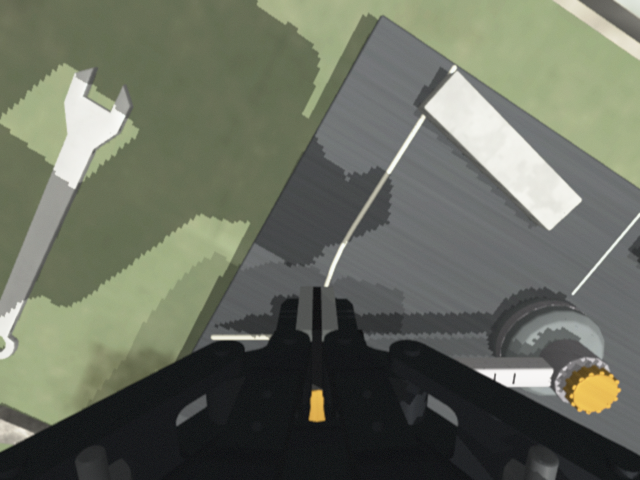

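Emit:
move_arm --increments '[{"tx":-0.0015,"ty":0.004,"tz":0,"turn":0},{"tx":-0.0015,"ty":0.007,"tz":0,"turn":0},{"tx":-0.0015,"ty":0.01,"tz":0,"turn":0},{"tx":-0.0015,"ty":0.013,"tz":0,"turn":0},{"tx":-0.0015,"ty":0.0155,"tz":0,"turn":0},{"tx":-0.002,"ty":0.019,"tz":0,"turn":-1},{"tx":-0.0025,"ty":0.023,"tz":0,"turn":-3},{"tx":-0.003,"ty":0.0265,"tz":0,"turn":-4.5},{"tx":-0.0035,"ty":0.0315,"tz":0,"turn":-7},{"tx":-0.004,"ty":0.036,"tz":0,"turn":-9.5},{"tx":-0.004,"ty":0.041,"tz":0,"turn":-11.5},{"tx":-0.004,"ty":0.046,"tz":0,"turn":-14},{"tx":-0.0035,"ty":0.051,"tz":0,"turn":-16},{"tx":-0.003,"ty":0.0555,"tz":0,"turn":-18.5},{"tx":-0.0025,"ty":0.0605,"tz":0,"turn":-20.5},{"tx":-0.0015,"ty":0.0655,"tz":0,"turn":-23},{"tx":-0.0005,"ty":0.069,"tz":0,"turn":-24.5},{"tx":0,"ty":0.0715,"tz":0,"turn":-26},{"tx":0,"ty":0.0725,"tz":0,"turn":-26.5}]'

```text
time_s: 9.28
eef_pos: [0.4899, -0.039, 0.0443]
eef_rot: [-0.0, 0.955, -0.297, 0.001]
wrist_force: [1.5, 2.2, -0.9]
opening: -0.002
```

```bash
python3 snap.py k wrist side|head -1;  python3 - <<'E'
from mv import *
from bench import get_obs
o=get_obs(); p,M,h=pose(o)
d=p[:2]-PIV; r=np.hypot(*d);ta=np.arctan2(-d[1],-d[0]);print('r',r,'tool ang',ta,'g est',ta+np.arcsin(.0247/r))
E
python3 arc.py -.61 .0 18
```

```text
9.3333 [ 0.48983176 -0.03895822  0.04430245] -0.603454035175634 [1.08543825 0.25985978 0.63124407] -0.001831396315701655
r 0.12298576771165684 tool ang -0.8132921326625413 g est -0.6110806465678759
{"tx":-0.0003,"ty":0.0015,"tz":-0.0000,"turn":-0.7}
{"tx":-0.0009,"ty":0.0046,"tz":-0.0000,"turn":-2.2}
{"tx":-0.0016,"ty":0.0092,"tz":-0.0000,"turn":-4.4}
{"tx":-0.0021,"ty":0.0139,"tz":-0.0000,"turn":-6.6}
{"tx":-0.0025,"ty":0.0186,"tz":-0.0000,"turn":-8.7}
{"tx":-0.0026,"ty":0.0233,"tz":-0.0000,"turn":-10.9}
{"tx":-0.0026,"ty":0.0279,"tz":-0.0000,"turn":-13.1}
{"tx":-0.0025,"ty":0.0326,"tz":-0.0000,"turn":-15.3}
{"tx":-0.0021,"ty":0.0373,"tz":-0.0000,"turn":-17.5}
{"tx":-0.0016,"ty":0.0420,"tz":-0.0000,"turn":-19.7}
{"tx":-0.0008,"ty":0.0466,"tz":-0.0000,"turn":-21.8}
{"tx":0.0001,"ty":0.0512,"tz":-0.0000,"turn":-24.0}
{"tx":0.0011,"ty":0.0558,"tz":-0.0000,"turn":-26.2}
{"tx":0.0024,"ty":0.0603,"tz":-0.0000,"turn":-28.4}
{"tx":0.0038,"ty":0.0648,"tz":-0.0000,"turn":-30.6}
{"tx":0.0054,"ty":0.0692,"tz":-0.0000,"turn":-32.8}
{"tx":0.0065,"ty":0.0721,"tz":-0.0000,"turn":-34.2}
{"tx":0.0071,"ty":0.0735,"tz":-0.0000,"turn":-35.0}
```

View pics/kside.png

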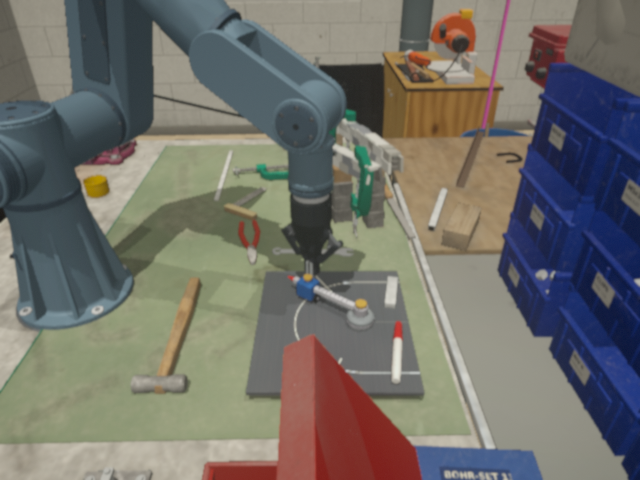

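View pics/kwrist.png

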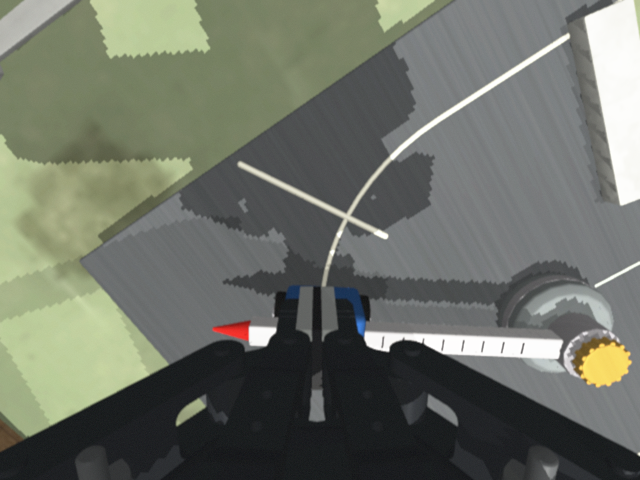

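Emit:
move_arm --increments '[{"tx":-0.0005,"ty":0.0015,"tz":0,"turn":-0.5},{"tx":-0.001,"ty":0.0045,"tz":0,"turn":-2},{"tx":-0.0015,"ty":0.009,"tz":0,"turn":-4.5},{"tx":-0.002,"ty":0.014,"tz":0,"turn":-6.5},{"tx":-0.0025,"ty":0.0185,"tz":0,"turn":-8.5},{"tx":-0.0025,"ty":0.0235,"tz":0,"turn":-11},{"tx":-0.0025,"ty":0.028,"tz":0,"turn":-13},{"tx":-0.0025,"ty":0.0325,"tz":0,"turn":-15.5},{"tx":-0.002,"ty":0.0375,"tz":0,"turn":-17.5},{"tx":-0.0015,"ty":0.042,"tz":0,"turn":-19.5},{"tx":-0.001,"ty":0.0465,"tz":0,"turn":-22},{"tx":0,"ty":0.051,"tz":0,"turn":-24},{"tx":0.001,"ty":0.056,"tz":0,"turn":-26},{"tx":0.0025,"ty":0.0605,"tz":0,"turn":-28.5},{"tx":0.004,"ty":0.065,"tz":0,"turn":-30.5},{"tx":0.0055,"ty":0.069,"tz":0,"turn":-33},{"tx":0.0065,"ty":0.072,"tz":0,"turn":-34},{"tx":0.007,"ty":0.0735,"tz":0,"turn":-35}]'

```text
time_s: 10.88
eef_pos: [0.4535, -0.1033, 0.0441]
eef_rot: [-0.0, 1.0, 0.003, -0.0]
wrist_force: [0.6, 2.1, 0.8]
opening: 0.001
```

```bash
python3 snap.py l side|head -1;  cat > gest.py <<'E'
from mv import *
from bench import get_obs
o=get_obs(); p,M,h=pose(o)
d=p[:2]-PIV; r=np.hypot(*d);ta=np.arctan2(-d[1],-d[0]);print('r',r,'tool ang',ta,'g est',ta+np.arcsin(.0247/r),'h',h)
E
python3 gest.py; python3 arc.py 0 .65 18
```

```text
10.8833 [ 0.45346573 -0.1033145   0.04405797] 0.006718140783469592 [0.63726235 2.10587266 0.75556807] 0.001257087875793483
r 0.12332595646703971 tool ang -0.20234935351105116 g est -0.0007033544160091887 h 0.007689894457500794
{"tx":-0.0003,"ty":0.0016,"tz":0.0000,"turn":-0.8}
{"tx":-0.0009,"ty":0.0049,"tz":0.0000,"turn":-2.3}
{"tx":-0.0017,"ty":0.0099,"tz":-0.0000,"turn":-4.7}
{"tx":-0.0022,"ty":0.0149,"tz":-0.0000,"turn":-7.0}
{"tx":-0.0026,"ty":0.0199,"tz":-0.0000,"turn":-9.3}
{"tx":-0.0027,"ty":0.0249,"tz":-0.0000,"turn":-11.6}
{"tx":-0.0026,"ty":0.0299,"tz":-0.0000,"turn":-14.0}
{"tx":-0.0024,"ty":0.0349,"tz":-0.0000,"turn":-16.3}
{"tx":-0.0019,"ty":0.0399,"tz":-0.0000,"turn":-18.6}
{"tx":-0.0012,"ty":0.0448,"tz":-0.0000,"turn":-20.9}
{"tx":-0.0003,"ty":0.0498,"tz":-0.0000,"turn":-23.3}
{"tx":0.0007,"ty":0.0546,"tz":-0.0000,"turn":-25.6}
{"tx":0.0020,"ty":0.0595,"tz":-0.0000,"turn":-27.9}
{"tx":0.0035,"ty":0.0643,"tz":-0.0000,"turn":-30.3}
{"tx":0.0051,"ty":0.0690,"tz":-0.0000,"turn":-32.6}
{"tx":0.0070,"ty":0.0737,"tz":-0.0000,"turn":-34.9}
{"tx":0.0083,"ty":0.0767,"tz":-0.0000,"turn":-36.5}
{"tx":0.0090,"ty":0.0782,"tz":-0.0000,"turn":-37.2}
```

View pics/lside.png

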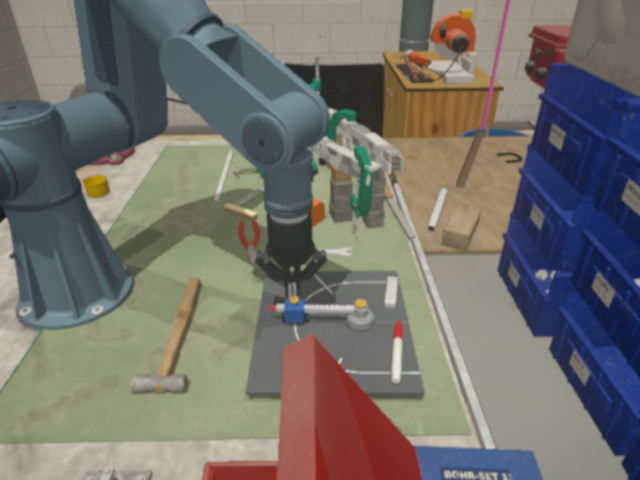

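Emit:
move_arm --increments '[{"tx":-0.0005,"ty":0.0015,"tz":0,"turn":-1},{"tx":-0.001,"ty":0.005,"tz":0,"turn":-2.5},{"tx":-0.0015,"ty":0.01,"tz":0,"turn":-4.5},{"tx":-0.002,"ty":0.015,"tz":0,"turn":-7},{"tx":-0.0025,"ty":0.02,"tz":0,"turn":-9.5},{"tx":-0.0025,"ty":0.025,"tz":0,"turn":-11.5},{"tx":-0.0025,"ty":0.03,"tz":0,"turn":-14},{"tx":-0.0025,"ty":0.035,"tz":0,"turn":-16.5},{"tx":-0.002,"ty":0.04,"tz":0,"turn":-18.5},{"tx":-0.001,"ty":0.045,"tz":0,"turn":-21},{"tx":-0.0005,"ty":0.05,"tz":0,"turn":-23.5},{"tx":0.0005,"ty":0.0545,"tz":0,"turn":-25.5},{"tx":0.002,"ty":0.0595,"tz":0,"turn":-28},{"tx":0.0035,"ty":0.0645,"tz":0,"turn":-30.5},{"tx":0.005,"ty":0.069,"tz":0,"turn":-32.5},{"tx":0.007,"ty":0.0735,"tz":0,"turn":-35},{"tx":0.0085,"ty":0.0765,"tz":0,"turn":-36.5},{"tx":0.009,"ty":0.078,"tz":0,"turn":-37}]'

```text
time_s: 12.43
eef_pos: [0.4623, -0.1814, 0.0438]
eef_rot: [-0.0, 0.947, 0.321, -0.001]
wrist_force: [-3.5, 0.9, 3.6]
opening: 0.0
```

```bash
python3 snap.py m side|head -1; python3 gest.py; python3 arc.py .65 1.08 14
```

```text
12.4333 [ 0.46233854 -0.18141007  0.04383634] 0.6534159440860535 [-3.49875169  0.85023211  3.62963419] 0.0004722528782254685
r 0.12378915231294892 tool ang 0.44408869865642386 g est 0.6449698401985392 h 0.6527538933390781
{"tx":-0.0003,"ty":0.0014,"tz":-0.0000,"turn":-0.7}
{"tx":-0.0008,"ty":0.0044,"tz":-0.0000,"turn":-2.1}
{"tx":-0.0015,"ty":0.0087,"tz":-0.0000,"turn":-4.1}
{"tx":-0.0021,"ty":0.0131,"tz":-0.0000,"turn":-6.2}
{"tx":-0.0024,"ty":0.0176,"tz":-0.0000,"turn":-8.2}
{"tx":-0.0026,"ty":0.0220,"tz":-0.0000,"turn":-10.3}
{"tx":-0.0027,"ty":0.0264,"tz":-0.0000,"turn":-12.3}
{"tx":-0.0026,"ty":0.0309,"tz":-0.0000,"turn":-14.4}
{"tx":-0.0023,"ty":0.0353,"tz":-0.0000,"turn":-16.4}
{"tx":-0.0019,"ty":0.0397,"tz":-0.0000,"turn":-18.5}
{"tx":-0.0013,"ty":0.0441,"tz":-0.0000,"turn":-20.5}
{"tx":-0.0006,"ty":0.0485,"tz":-0.0001,"turn":-22.6}
{"tx":0.0000,"ty":0.0514,"tz":-0.0001,"turn":-24.0}
{"tx":0.0003,"ty":0.0528,"tz":-0.0001,"turn":-24.6}
```

View pics/mside.png

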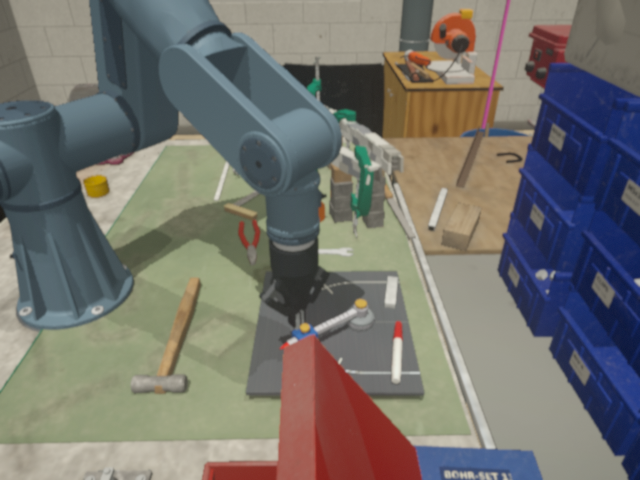

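Emit:
move_arm --increments '[{"tx":-0.0005,"ty":0.0015,"tz":0,"turn":-0.5},{"tx":-0.001,"ty":0.0045,"tz":0,"turn":-2},{"tx":-0.0015,"ty":0.0085,"tz":0,"turn":-4},{"tx":-0.002,"ty":0.013,"tz":0,"turn":-6},{"tx":-0.0025,"ty":0.0175,"tz":0,"turn":-8},{"tx":-0.0025,"ty":0.022,"tz":0,"turn":-10.5},{"tx":-0.0025,"ty":0.0265,"tz":0,"turn":-12.5},{"tx":-0.0025,"ty":0.031,"tz":0,"turn":-14.5},{"tx":-0.0025,"ty":0.0355,"tz":0,"turn":-16.5},{"tx":-0.002,"ty":0.0395,"tz":0,"turn":-18.5},{"tx":-0.0015,"ty":0.044,"tz":0,"turn":-20.5},{"tx":-0.0005,"ty":0.0485,"tz":0,"turn":-22.5},{"tx":0,"ty":0.0515,"tz":0,"turn":-24},{"tx":0.0005,"ty":0.053,"tz":0,"turn":-24.5}]'

```text
time_s: 13.65
eef_pos: [0.4954, -0.2234, 0.0439]
eef_rot: [-0.0, 0.858, 0.514, -0.0]
wrist_force: [-4.3, -2.5, 1.3]
opening: 0.001
```

```bash
python3 snap.py n wrist top|head -1; python3 gest.py; python3 meas.py nwrist;python3 - <<'E'
from mv import *
c=np.load('ntop.npz');p=c['p'][:,:,::-1]
cv2.imwrite('pics/ntopc.png',cv2.resize(p[170:310,315:475],None,fx=4.9,fy=4.2,interpolation=cv2.INTER_CUBIC))
E
```

```text
13.7 [ 0.49561895 -0.22336561  0.04387821] 1.0800514996509827 [-2.70834789 -0.62113935  0.4769119 ] -0.0008650219988155103
r 0.12309823455323603 tool ang 0.8785697814400056 g est 1.080593963707063 h 1.0789803055083234
brass [ 576  345   53   46 1635] [601.9 367.8] as screw [ 0.5658 -0.1315] r 0.0091 ang 0.3592 as nut [ 0.572  -0.1289]
centre [ 0.5743 -0.1282] 2780 span -0.7 1.2
tick 1.146 -> 1.1313 424 [ 0.5232 -0.2368]
```

View pics/nwrist.png

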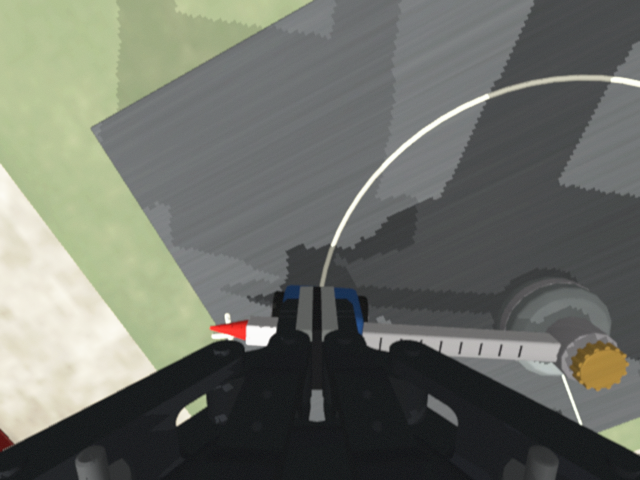

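View pics/ntopc.png

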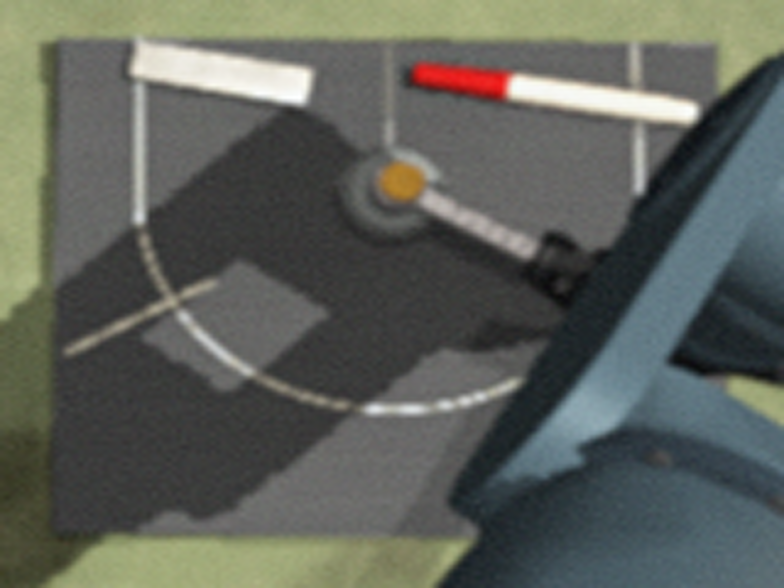

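```bash
python3 arc.py 1.0806 1.1406 6
```

```text
{"tx":-0.0001,"ty":0.0006,"tz":0.0000,"turn":-0.3}
{"tx":-0.0004,"ty":0.0018,"tz":0.0000,"turn":-0.9}
{"tx":-0.0007,"ty":0.0036,"tz":0.0000,"turn":-1.7}
{"tx":-0.0010,"ty":0.0055,"tz":0.0000,"turn":-2.6}
{"tx":-0.0012,"ty":0.0067,"tz":0.0000,"turn":-3.2}
{"tx":-0.0013,"ty":0.0073,"tz":0.0000,"turn":-3.4}
```

Next I push the last 7 mm, back off, lift, and move away so I can look.

Emit:
move_arm --increments '[{"tx":0,"ty":0.0005,"tz":0,"turn":0},{"tx":-0.0005,"ty":0.002,"tz":0,"turn":-1},{"tx":-0.0005,"ty":0.0035,"tz":0,"turn":-1.5},{"tx":-0.001,"ty":0.0055,"tz":0,"turn":-2.5},{"tx":-0.001,"ty":0.0065,"tz":0,"turn":-3},{"tx":-0.0015,"ty":0.0075,"tz":0,"turn":-3.5},{"tx":-0.0015,"ty":0.0075,"tz":0,"turn":-3.5},{"tx":-0.0015,"ty":0.0075,"tz":0,"turn":-3.5}]'

```text
time_s: 14.42
eef_pos: [0.5018, -0.2278, 0.044]
eef_rot: [0.0, 0.842, 0.54, 0.0]
wrist_force: [0.3, 0.9, -0.5]
opening: 0.001
```

```bash
python3 gest.py
```

```text
r 0.1230892205681789 tool ang 0.9412310872668089 g est 1.1432702686668652 h 1.1407159412010381
```

Emit:
move_arm --increments '[{"tx":0,"ty":-0.004,"tz":0,"turn":0},{"tx":0,"ty":-0.012,"tz":0,"turn":0},{"tx":0,"ty":-0.02,"tz":0,"turn":0},{"tx":0,"ty":-0.02,"tz":-0.03,"turn":0},{"tx":0,"ty":-0.02,"tz":-0.07,"turn":0},{"tx":0,"ty":-0.02,"tz":-0.11,"turn":0},{"tx":0,"ty":0.02,"tz":-0.12,"turn":0},{"tx":0,"ty":0.055,"tz":-0.12,"turn":0},{"tx":0,"ty":0.08,"tz":-0.12,"turn":0},{"tx":0,"ty":0.08,"tz":-0.12,"turn":0},{"tx":0,"ty":0.08,"tz":-0.12,"turn":0},{"tx":0,"ty":0.08,"tz":-0.12,"turn":0},{"tx":0,"ty":0.08,"tz":-0.12,"turn":0}]'

```text
time_s: 15.5
eef_pos: [0.5731, -0.2605, 0.1637]
eef_rot: [-0.001, 0.842, 0.54, -0.0]
wrist_force: [0.3, -0.0, -0.5]
opening: 0.001
```

```bash
python3 snap.py o wrist top|head -1; python3 meas.py owrist
```

```text
15.55 [ 0.5732798  -0.26061116  0.16391466] 1.1407220279012658 [-0.18430484 -0.45961411  0.2691963 ] -0.0004553140583221092
brass [306 135  25  25 495] [317.9 147. ] as screw [ 0.5178 -0.2341] r 0.1199 ang 1.08 as nut [ 0.518  -0.2342]
brass [481 142  32  32 720] [496.6 157.4] as screw [ 0.5721 -0.1313] r 0.0037 ang 0.9423 as nut [ 0.5737 -0.129 ]
centre [ 0.5744 -0.1286] 1377 span -1.5 1.5
tick -1.067 -> -1.0657 207 [ 0.5163 -0.0236]
tick 1.146 -> 1.0977 217 [ 0.5197 -0.2355]
```

View pics/owrist.png

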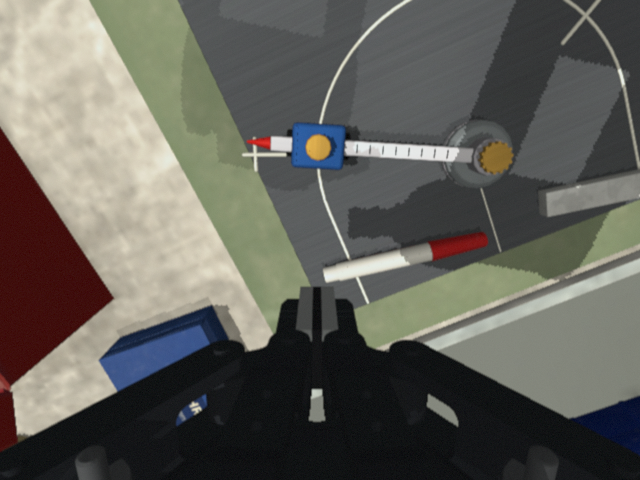

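```bash
python3 snap.py p wrist side|head -1; python3 meas.py pwrist
python3 - <<'E'
from mv import *
c=np.load('otop.npz');p=c['p'][:,:,::-1]
cv2.imwrite('pics/otopc.png',cv2.resize(p[170:310,315:475],None,fx=4.9,fy=4.2,interpolation=cv2.INTER_CUBIC))
E
```

```text
15.65 [ 0.57366742 -0.26088637  0.16420703] 1.1406865257344032 [-1.2605762  -0.21533607 -0.13342462] 0.002697819883364213
brass [306 134  25  25 494] [318.1 146.1] as screw [ 0.5177 -0.234 ] r 0.1199 ang 1.0796 as nut [ 0.518  -0.2341]
brass [481 141  32  32 719] [496.6 156.5] as screw [ 0.5721 -0.1313] r 0.0038 ang 0.9305 as nut [ 0.5736 -0.129 ]
centre [ 0.5744 -0.1286] 1371 span -1.5 1.5
tick -1.067 -> -1.0655 201 [ 0.5163 -0.0236]
tick 1.146 -> 1.0966 209 [ 0.5196 -0.2354]
```

View pics/otopc.png

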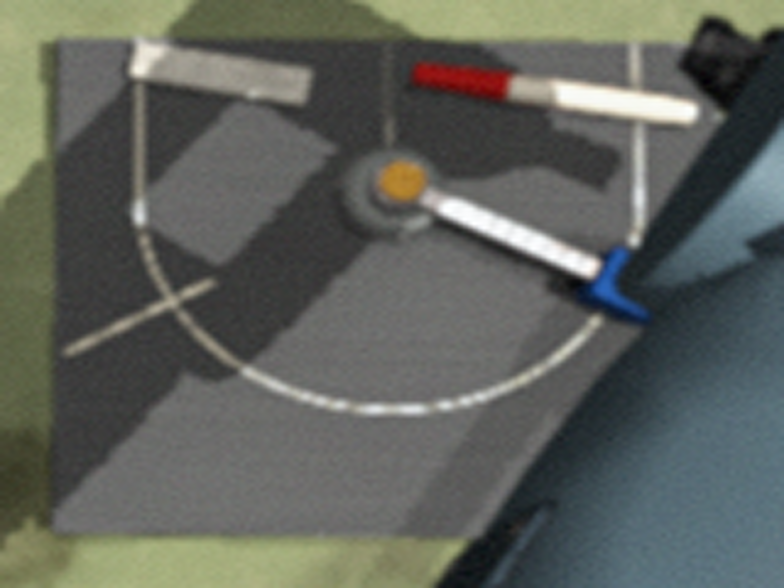

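View pics/pside.png

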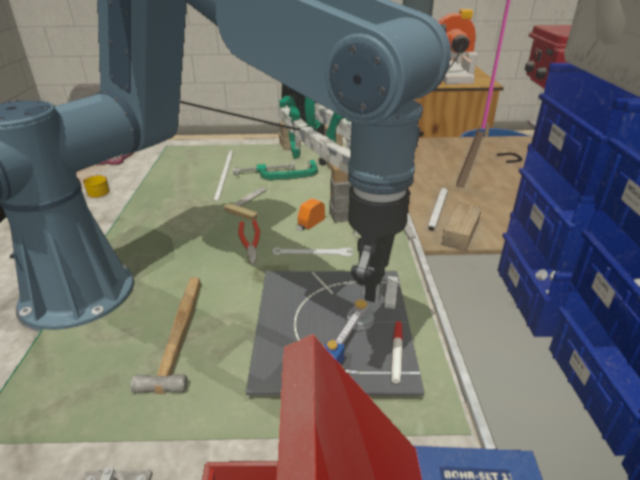

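```bash
cat > tip.py <<'E'
import sys
from mv import *
for t in sys.argv[1:]:
    c=np.load(t+'.npz');hsv=cv2.cvtColor(c['p'][:,:,::-1].copy(),cv2.COLOR_BGR2HSV)
    m=cv2.inRange(hsv,(0,150,80),(6,255,255))|cv2.inRange(hsv,(174,150,80),(180,255,255))
    k,l,s,ce=cv2.connectedComponentsWithStats(m)
    for i in range(1,k):
        if s[i,4]>80:
            q=onz(c,*ce[i],.055)[:2]-PIV
            if .13<np.hypot(*q)<.18: print(t,s[i],'r',np.hypot(*q).round(4),'ang',np.arctan2(-q[1],-q[0]).round(4))
E
python3 tip.py awrist bwrist cwrist ewrist fwrist gwrist iwrist kwrist nwrist owrist pwrist
```

```text
awrist [246 149  23  12 171] r 0.16 ang -0.1296
bwrist [198 185  40  22 463] r 0.1599 ang -0.1306
cwrist [204 238  38  19 407] r 0.16 ang -0.4889
ewrist [204 238  38  20 425] r 0.16 ang -0.9998
fwrist [204 238  38  20 431] r 0.1601 ang -1.0577
gwrist [244 168  23  12 163] r 0.1599 ang -1.0566
iwrist [251 297  23  11 153] r 0.1601 ang -1.0546
kwrist [213 321  37  19 400] r 0.16 ang -0.6526
nwrist [210 321  37  19 389] r 0.1597 ang 1.0172
owrist [247 137  23  12 164] r 0.1599 ang 1.081
pwrist [247 136  23  12 164] r 0.16 ang 1.0809
```

Run:
```python
from mv import *
from bench import get_obs
o=get_obs()
print(pose(o)[0],pose(o)[2])
# base contact point
h=1.1407; yv=np.array([np.sin(h),-np.cos(h)])
b=np.array([.5018,-.2278]); d=b-PIV
rows(o,[(*(b-.022*yv),.164,h),(*(b-.022*yv),.044,h),(*(b-.012*yv),.044,h),(*(b-.004*yv),.044,h),(*b,.044,h)])
for t in (.01,.02,.035,.05,.058,.063):
    c,s=np.cos(t),np.sin(t); q=PIV+np.array([c*d[0]-s*d[1],s*d[0]+c*d[1]])
    rows(o,[(*q,.044,h+t)])
```

```text
[ 0.57381931 -0.26096538  0.16425955] 1.1406944087980784
{"tx":0.0001,"ty":-0.1013,"tz":0.0003,"turn":-0.0}
{"tx":0.0001,"ty":-0.1013,"tz":0.1203,"turn":-0.0}
{"tx":0.0001,"ty":-0.0913,"tz":0.1203,"turn":-0.0}
{"tx":0.0001,"ty":-0.0833,"tz":0.1203,"turn":-0.0}
{"tx":0.0001,"ty":-0.0793,"tz":0.1203,"turn":-0.0}
{"tx":-0.0001,"ty":-0.0781,"tz":0.1203,"turn":-0.6}
{"tx":-0.0003,"ty":-0.0769,"tz":0.1203,"turn":-1.1}
{"tx":-0.0007,"ty":-0.0750,"tz":0.1203,"turn":-2.0}
{"tx":-0.0010,"ty":-0.0732,"tz":0.1203,"turn":-2.9}
{"tx":-0.0011,"ty":-0.0722,"tz":0.1203,"turn":-3.3}
{"tx":-0.0012,"ty":-0.0716,"tz":0.1203,"turn":-3.6}
```

Emit:
move_arm --increments '[{"tx":0,"ty":-0.04,"tz":0,"turn":0},{"tx":0,"ty":-0.08,"tz":0,"turn":0},{"tx":0,"ty":-0.104,"tz":0,"turn":0},{"tx":0,"ty":-0.104,"tz":0,"turn":0},{"tx":0,"ty":-0.104,"tz":0.04,"turn":0},{"tx":0,"ty":-0.104,"tz":0.08,"turn":0},{"tx":0,"ty":-0.104,"tz":0.11,"turn":0},{"tx":0,"ty":-0.101,"tz":0.12,"turn":0},{"tx":0,"ty":-0.096,"tz":0.12,"turn":0},{"tx":0,"ty":-0.09,"tz":0.12,"turn":0},{"tx":0,"ty":-0.085,"tz":0.12,"turn":0},{"tx":0,"ty":-0.082,"tz":0.12,"turn":0},{"tx":0,"ty":-0.0795,"tz":0.12,"turn":0},{"tx":0,"ty":-0.078,"tz":0.12,"turn":-0.5},{"tx":-0.0005,"ty":-0.077,"tz":0.12,"turn":-1},{"tx":-0.0005,"ty":-0.075,"tz":0.12,"turn":-2},{"tx":-0.001,"ty":-0.0735,"tz":0.12,"turn":-3},{"tx":-0.001,"ty":-0.0725,"tz":0.12,"turn":-3.5},{"tx":-0.001,"ty":-0.0725,"tz":0.12,"turn":-3.5}]'

```text
time_s: 17.28
eef_pos: [0.5081, -0.2321, 0.0441]
eef_rot: [0.0, 0.825, 0.566, 0.0]
wrist_force: [-0.1, 0.8, 1.1]
opening: 0.001
```

```bash
python3 snap.py q wrist|head -1; python3 tip.py qwrist; python3 gest.py
```

```text
17.2833 [ 0.5081487  -0.23206795  0.04410191] 1.2025246385150625 [-0.09279272  0.77805323  1.14361674] 0.0013822022115120775
qwrist [209 321  37  19 396] r 0.1598 ang 1.1441
r 0.12305693308935674 tool ang 1.003208961874053 g est 1.205301887554439 h 1.2018858697449843
```

View pics/qwrist.png

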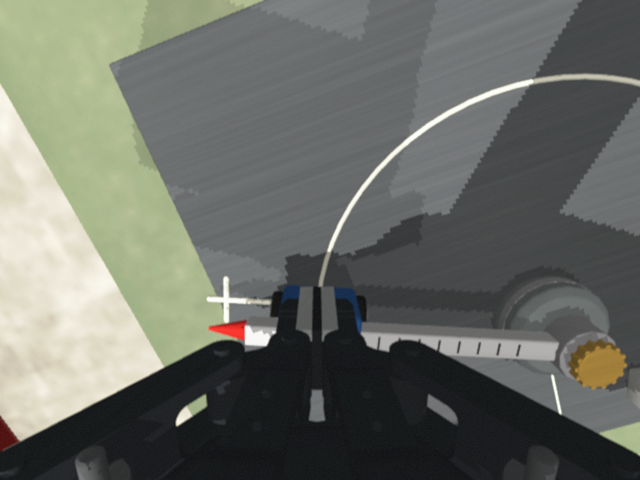

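Emit:
move_arm --increments '[{"tx":0,"ty":-0.004,"tz":0,"turn":0},{"tx":0,"ty":-0.012,"tz":0,"turn":0},{"tx":0,"ty":-0.022,"tz":0,"turn":0},{"tx":0,"ty":-0.022,"tz":-0.03,"turn":0},{"tx":0,"ty":-0.022,"tz":-0.07,"turn":0},{"tx":0,"ty":-0.022,"tz":-0.11,"turn":0},{"tx":0,"ty":0.02,"tz":-0.12,"turn":0},{"tx":0,"ty":0.055,"tz":-0.12,"turn":0},{"tx":0,"ty":0.08,"tz":-0.12,"turn":0},{"tx":0,"ty":0.08,"tz":-0.12,"turn":0},{"tx":0,"ty":0.08,"tz":-0.12,"turn":0},{"tx":0,"ty":0.08,"tz":-0.12,"turn":0},{"tx":0,"ty":0.08,"tz":-0.12,"turn":0}]'

```text
time_s: 18.42
eef_pos: [0.5814, -0.2601, 0.1636]
eef_rot: [-0.001, 0.825, 0.565, -0.0]
wrist_force: [-0.1, 0.2, 0.4]
opening: 0.002
```

```bash
python3 snap.py r wrist top side|head -1; python3 meas.py rwrist; python3 tip.py rwrist
```

```text
18.5167 [ 0.58174988 -0.2603661   0.16404562] 1.2017243322452758 [-0.20874804 -0.40595753  0.20507498] 0.0014974729583293743
brass [305 135  25  25 493] [317.2 146.8] as screw [ 0.5243 -0.2373] r 0.1199 ang 1.1411 as nut [ 0.5246 -0.2374]
brass [480 142  33  32 731] [496.2 157.2] as screw [ 0.5723 -0.1314] r 0.0037 ang 0.9892 as nut [ 0.5737 -0.1289]
centre [ 0.5744 -0.1287] 1381 span -1.5 1.5
tick -1.067 -> -1.0656 265 [ 0.5163 -0.0237]
tick 1.146 -> 1.1513 227 [ 0.5255 -0.2383]
rwrist [247 137  22  12 155] r 0.1598 ang 1.143
```

View pics/rwrist.png

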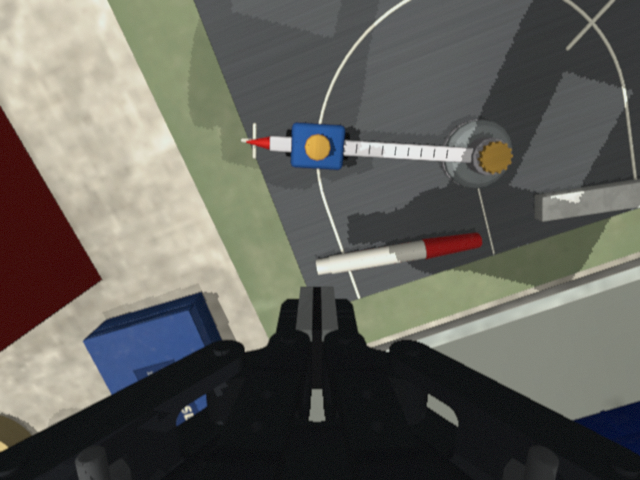

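```bash
python3 -c "
from bench import workorder,get_obs
print(get_obs()['time_s']); print(workorder.hand_in())"
```

```text
18.5667
the job is handed in; nothing more can be done
None
```

The dry run is done and handed in at 18.6 s: the carriage went back to the plain start tick, then along the whole arc, and now stands over the crossed end tick. I pushed with the closed fingertips on one side at a time, with the tips about 18 mm above the plate.

- **Start tick:** the carriage stood about 1 mm from the tick or closer. The screw gave -1.060 to -1.067 rad and the red tip -1.057 rad, against -1.067 rad for the tick. It stayed there well over 0.2 s.
- **End tick:** the first push stopped about 8 mm short. From the start-tick side the fingers touched the carriage closer to the tool's centre than I had measured from the other side. The wrist picture taken after lifting showed this, so I pushed the rest of the way. The last picture puts the screw at 1.141 rad and the red tip at 1.143 rad, against 1.146 rad for the tick, so it is under 1 mm off.
- **One check disagreed:** the automatic tick fit in that last picture gave 1.151 rad, because the bar and carriage partly cover the tick. Even by that value the carriage is only about 1 mm off.
- **Forces and clearance:** wrist force readings at the ends of moves stayed below about 6 N. At hand-in the gripper was 164 mm above the bench, touching nothing.
- **Tools:** none was touched. I judged that from the pictures and did not measure each tool's position afterwards.

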